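# Load the spice grinder with nutmegs and lock its cover

## Robot

A 6-joint arm with a two-finger parallel gripper is mounted at the origin on a cart in front of the work surface, level with it; the furniture and walls round the work are solid. World frame = base frame: x ahead of the robot, y to its left, z up, the work surface at z = 0. Lengths are in m, angles in rad, forces in N, time in s.
With the tool pointing down it reaches from about 0.35 to 0.775 m from the base axis. Payload 5.5 kg.
Tool frame: the origin (TCP) lies midway between the tips of the shut fingers; the grasp point (between the pads) lies 19 mm behind it (env.hold_point_z is the distance from the TCP to the grasp point, in m); z points along the fingers, y is the line along which they close (so a half turn about z gives the same grasp; the last joint's range is limited). The gripper opens to 85 mm and grips with 20 to 120 N. Pads are 22 mm wide; open, the fingers measure 114 mm over their backs; the gripper's body (76 mm by 85 mm) begins 54 mm behind the grasp point. The pads swing forward as they close: fully open they stand 13 mm farther back than shut.
Start: joints at [-1.473, 0.313, 0.046, 1.304, 0, 1.431], TCP at [0.135, -0.559, 0.231] pointing down, gripper open.
Joint ranges: [-2.76, 2.76], [-0.86, 1.69], [-1.03, 1.26], [-2.2, 2.34], [-1.47, 1.5], [-3.14, 3.14]. Speed limits (rad/s): [2.57, 2.57, 3.14, 3.14, 3.14, 3.14].

## Interface

Orientations are given as a unit quaternion [w, x, y, z].
In Python, from workcell import env, read_camera gives the robot as it stands. The module is installed in compiled form; this text tells all that it offers.
- The arm moves only by the tool carry_out, never from a script. Its argument "moves" is a list of rows, each an object of numbers: "tx", "ty", "tz": the shift along the world's x, y, z in cm; "wx", "wy", "wz": the turn, a rotation vector about the world's x, y, z in rad; "claw": the closure, from -1 (fully open) to 1 (shut). A call has 1 to 8 rows; each row shifts and turns the commanded pose from where the row before left it; what a row does not reach is not made up. A row lasts 1/8 s, in which the tool goes at most 62.5 mm and 10.7 degrees, less where a joint would pass 70% of its speed; a pose out of reach is approached as far as the arm can. A call is refused whole if a number of a shift passes 6.25 or a number of a turn 0.188, either way. A call with a gripper value outside its range is refused whole. The fingers move at their own pace and stop on an object; "newtons" is the grip in N (left out, the last holds). Time passes only in rows, so rows that do not move let the fingers close. It gives the time, the measured TCP pose, the force, the opening and the grip force at its end, in the units of the state.
- env.get_state(): the state, without advancing time (a new reading comes with each control period).
- read_camera(name): name is "scene" or "top" or "wrist"; returns a dict with "image" (384x512x3 uint8, blue, green, red), "z_map" (384x512 float32, m along the optical axis (not along the pixel's ray), 0 where there is no reading), "fx", "fy", "cx", "cy" (pixels), "camera_from_world" (4x4, takes a point from world to camera coordinates); the wrist camera has in their place "hand_eye" (4x4, takes a point from camera to tool coordinates, whose origin is the TCP and whose axes are the flange's). Camera axes: x right, y down, z forward; pixel columns grow to the right and rows downward; lengths in m; the calibration is good to about 2 mm. The wrist camera is an equidistant fisheye: a pixel r from the principal point sees the ray r / f radians off the axis. A picture is of the moment at which its call begins: read the wrist's pose just before it.
- env.hand_in(): hands the job in; it is judged then, once.
The state is a dict: "clock": time; "joint_pos": joint angles; "qvel": joint speeds; "tau": joint torques, N m; "tcp_pos": TCP position; "orientation": TCP orientation; "wrist_force": force on the tool from outside, world axes, zero at the start; "ft_torque": the same for the moment, N m; "finger_gap": finger opening in m; "grip_force": force on a finger pad.
Only numpy, scipy, OpenCV 4.12 (cv2) and the standard library are available. Lean on these libraries where they do the work, as an engineer would, in place of code of your own. Each camera call takes 0.05 s, during which the arm holds its last target. There are 200 camera calls.

## Task

Load the spice grinder and close it ready to run. Turn its cover anticlockwise, lift it off and stand it on the worktop; stand the empty steel cup on the motor base and turn it until its keyway drops over the drive key and the cup sits right down on the base. Then put every nutmeg from the worktop into the cup, lower the cover over the cup into the ring of the base and turn it clockwise to the stop, without knocking over the mug or the spice jar.

Things in the scene. Friction and masses are not known exactly. Their poses are not given: they have to be found in the camera images.
- grinder_base: Motor base of a spice grinder: squat black round housing, 118 mm across, 64 mm high, fixed to the worktop. Origin at the centre of its underside, z up, switch plate on its -x side. The cover starts locked on it: it is locked when the wing on it (cover's x axis) is in line with the base's x axis, either way round; white dots on the ring mark this line.
- deck (a point): Centre of the base's flat deck, 50 mm above the base's origin, same axes. Around the deck stands a bayonet ring, 14 mm high, 87 mm across inside and 109 mm outside: a lip 10 to 14 mm above the deck, with a channel under it, open in two entry gaps; elsewhere the ring is solid.
- entry (a point): Middle of one entry gap of the ring, level with its top, 60 deg anticlockwise (from above) of the base's x axis; the other gap faces it. Gaps are 30 mm wide and marked by white ticks. Lugs lowered there reach the deck; turned clockwise 60 deg they run under the lip to the locked position, with solid stops 2 to 4 deg beyond it. Anticlockwise of a gap the ring is solid.
- key (a point): Middle of the top of the drive key, 8 mm above the deck. The key is a steel cross bar 34 mm long (along this point's x axis), 6 mm wide, 8 mm high, across a round shaft of 14 mm diameter that stands 16 mm above the deck, tapered at the tip. The drive turns about the vertical, but stiffly (0.25 N m).
- cup: Open steel grinding cup, 64 mm across, 70 mm high, about 0.16 kg, standing upright. Origin at the centre of its underside, z up. Walls 3 mm, inner floor 24 mm up with a small blade hub (to 31 mm). Two small pouring lips on the rim lie on its x axis, in line with the keyway below. Can be gripped across the outside in any direction, 50 mm above its underside.
- keyway (a point): Same point and axes as the cup's origin. Underneath, the cup has a hub 44 mm across with an 18 mm square bore for the shaft (19 mm deep) and, right across it along x, a keyway 10 mm wide and 10 mm deep. While the keyway is across the key, the cup stands on the key 8 mm too high. A half turn makes no difference.
- cover: Deep hollow grey cover, open below, about 0.13 kg, at first locked on the base: 82 mm across outside, 76 mm inside, 88 mm high, inner height 76 mm. Origin at the centre of its open underside, z up. Two lugs on the bottom edge at +x and -x, 16 mm wide, 2 to 8 mm up, reach 48 mm from the axis. Seated, its rim stands on the deck. A half turn makes no difference.
- wing (a point): Middle of the black wing grip on top of the cover, 101 mm above the cover's origin, same axes: 54 mm long along x (in line with the lugs), 12 mm thick along y, 26 mm high (88 to 114 mm above the cover's origin). Grip it across its thickness. Free worktop to stand the cover on: x 0.44 to 0.60, y -0.30 to -0.10, wherever the cup and the nutmegs leave room.
- nutmeg_1: Whole brown nutmeg, rigid, 26 x 20 x 20 mm, long axis x, origin at its middle, 12 g, lying on the worktop. Three to five nutmegs are there; absent ones have no pose. The worktop's height varies by some mm from place to place.
- nutmeg_2: Whole brown nutmeg, rigid, 26 x 20 x 20 mm, long axis x, origin at its middle, 12 g, lying on the worktop. Three to five nutmegs are there; absent ones have no pose. The worktop's height varies by some mm from place to place.
- nutmeg_3: Whole brown nutmeg, rigid, 26 x 20 x 20 mm, long axis x, origin at its middle, 12 g, lying on the worktop. Three to five nutmegs are there; absent ones have no pose. The worktop's height varies by some mm from place to place.
- nutmeg_4: Whole brown nutmeg, rigid, 26 x 20 x 20 mm, long axis x, origin at its middle, 12 g, lying on the worktop. Three to five nutmegs are there; absent ones have no pose. The worktop's height varies by some mm from place to place.
- nutmeg_5: Whole brown nutmeg, rigid, 26 x 20 x 20 mm, long axis x, origin at its middle, 12 g, lying on the worktop. Three to five nutmegs are there; absent ones have no pose. The worktop's height varies by some mm from place to place.
- mug: Turquoise mug, 80 mm high, a bystander at the back; origin at the centre of its underside, z up. (Mind the wall shelf at the left too: its board is 0.475 m up, over y above 0.08 and x above 0.38; move the arm round it.)
- spice_jar: Spice jar with a dark cap, 44 mm across and 96 mm high, a bystander at the back; origin at the centre of its underside, z up.

How it is judged:
By the outcome, as a careful person would: the job done as asked, in the order asked, and still so for the second after the job is handed in, with the robot touching nothing.
Of nutmeg_1, nutmeg_2, nutmeg_3, nutmeg_4, nutmeg_5 only 3 to 5 are there at a start; the rules pass over those that are not, and their reading is None.
At some moment in a run one of nutmeg_1, nutmeg_2, nutmeg_3, nutmeg_4, nutmeg_5 may be knocked a few centimetres aside while the robot is not near it.
It also fails if it takes over 210 s, if anything falls off the work surface, if the arm or the gripper's body presses on something with over 40 N, if the wrist force passes 120 N, or if a joint passes its speed limit or range.

## Working session

There is one attempt and no reset: what is moved stays moved. The work goes in short steps, Python scripts to look and compute and a tool call to move; the robot and the scene stay as the last step left them, time stands still between calls to the robot, and variables do not carry over. Pictures are saved under pics/ and viewed, at most 14 in all, crops included, and the job is handed in when it is done.

Besides the shell and the picture viewer there is one more tool, called by a JSON object that holds its "method" and its "body", one argument or row to a line. carry_out: Moves the arm, as the interface text tells. Its arguments: {"type":"object","properties":{"moves":{"type":"array","items":{"type":"object","properties":{"tx":{"type":"number"},"ty":{"type":"number"},"tz":{"type":"number"},"wx":{"type":"number"},"wy":{"type":"number"},"wz":{"type":"number"},"claw":{"type":"number"}}}},"newtons":{"type":"number"}},"required":["moves"]}

```bash
mkdir -p pics
cat > h.py <<'E'
import numpy as np, cv2
from workcell import env, read_camera
def cloud(c):
    z=c['z_map']; v,u=np.mgrid[:z.shape[0],:z.shape[1]]
    P=np.stack([(u-c['cx'])/c['fx']*z,(v-c['cy'])/c['fy']*z,z],-1)
    T=np.linalg.inv(c['camera_from_world'])
    W=P@T[:3,:3].T+T[:3,3]; W[z==0]=np.nan
    return W
def ray(c,u,v,h):
    T=np.linalg.inv(c['camera_from_world']); d=T[:3,:3]@np.array([(u-c['cx'])/c['fx'],(v-c['cy'])/c['fy'],1])
    o=T[:3,3]; return o+d*(h-o[2])/d[2]
def proj(c,p):
    q=c['camera_from_world']@np.r_[p,1]; return q[0]/q[2]*c['fx']+c['cx'],q[1]/q[2]*c['fy']+c['cy']
E
python3 - <<'E'
from h import *
s=env.get_state(); print({k:np.round(v,3).tolist() for k,v in s.items()})
a=read_camera('top');b=read_camera('scene')
for c in(a,b): print(np.round(np.linalg.inv(c['camera_from_world']),3).tolist(),c['fx'])
cv2.imwrite('pics/1.png',cv2.resize(a['image'],(800,600)));cv2.imwrite('pics/2.png',cv2.resize(b['image'],(800,600)))
E
```

```text
{'clock': 0.0, 'joint_pos': [-1.473, 0.314, 0.045, 1.304, 0.0, 1.431], 'qvel': [-0.001, -0.0, -0.001, 0.002, -0.001, 0.0], 'tau': [-0.001, -48.063, 29.853, 0.019, -0.0, 0.0], 'tcp_pos': [0.135, -0.558, 0.23], 'orientation': [-0.001, 0.993, 0.119, 0.0], 'wrist_force': [0.593, 0.219, 0.483], 'ft_torque': [-0.003, 0.013, 0.045], 'grip_force': 0.0, 'finger_gap': 0.085}
[[-0.017, -0.987, 0.158, 0.372], [-1.0, 0.02, 0.02, -0.172], [-0.023, -0.158, -0.987, 1.06], [0.0, 0.0, 0.0, 1.0]] 473.92590398491683
[[0.9, -0.223, 0.374, 0.144], [-0.436, -0.463, 0.772, -0.996], [0.001, -0.858, -0.514, 0.664], [0.0, 0.0, 0.0, 1.0]] 429.5061934411775
```

View pics/1.png

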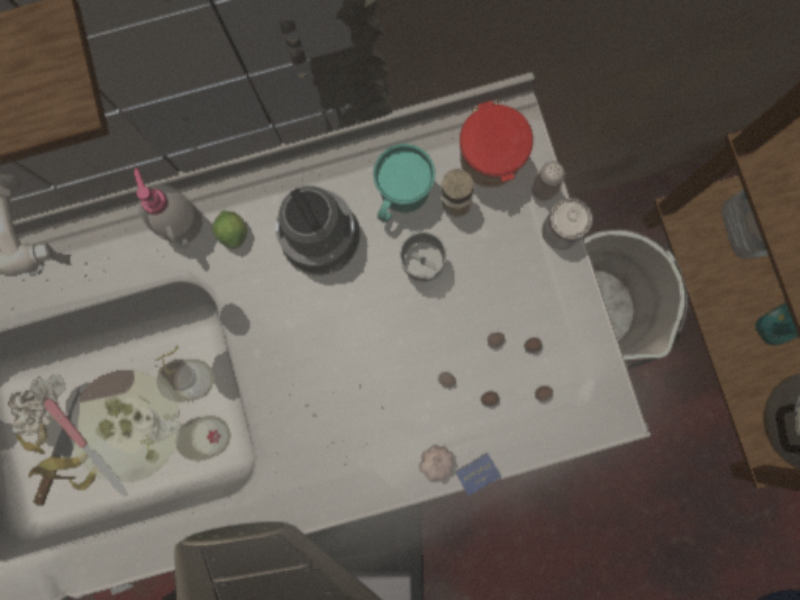

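View pics/2.png

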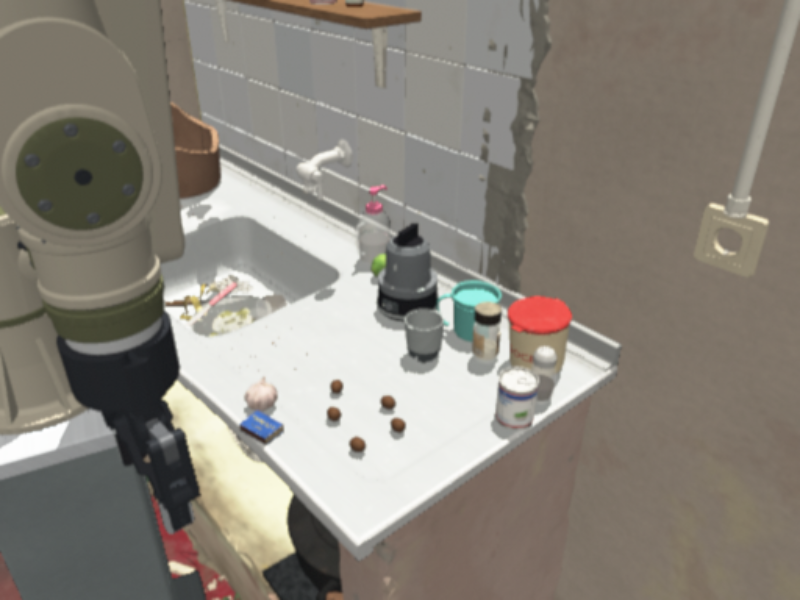

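The top view shows five nutmegs at (496,340), (533,345), (446,380), (490,398) and (543,393). The cup is at (423,257), the grinder at (315,225), the mug at (404,177) and the jar at (457,190). Next I measure their positions.

```bash
cat >> h.py <<'E'
def nutmegs(c,h=0.010,roi=(220,200,380,290)):
    im=c['image'];hsv=cv2.cvtColor(im,cv2.COLOR_BGR2HSV)
    m=((hsv[...,2]<110)&(hsv[...,1]>60)).astype(np.uint8)
    k=np.zeros_like(m);x0,y0,x1,y1=roi;k[y0:y1,x0:x1]=m[y0:y1,x0:x1]
    out=[]
    for q in cv2.findContours(k,cv2.RETR_EXTERNAL,cv2.CHAIN_APPROX_NONE)[0]:
        if cv2.contourArea(q)<25: continue
        (u,v),ax,an=cv2.fitEllipse(q)
        p=ray(c,u,v,h); 
        d=np.radians(an+90); e=ray(c,u+5*np.cos(d),v+5*np.sin(d),h)-p
        out.append((np.round(p,4),np.round(ax,1),round(np.degrees(np.arctan2(e[1],e[0])),0),(round(u),round(v)),cv2.contourArea(q)))
    return out
def circ(P):
    A=np.c_[2*P[:,:2],np.ones(len(P))];s=np.linalg.lstsq(A,(P[:,:2]**2).sum(1),rcond=None)[0]
    return s[:2],np.sqrt(s[2]+s[0]**2+s[1]**2)
E
python3 - <<'E'
from h import *
a=read_camera('top');W=cloud(a)
for n in nutmegs(a): print(n, np.round(W[n[3][1],n[3][0]],4))
b=read_camera('scene');Wb=cloud(b)
im=a['image']
# heights
def sel(x,y,r,z0,z1,W=W):
    m=(np.hypot(W[...,0]-x,W[...,1]-y)<r)&(W[...,2]>z0)&(W[...,2]<z1);return W[m],m
for nm,(u,v) in dict(wing=(310*.64,212*.64),cup=(423*.64,257*.64),mug=(404*.64,177*.64),jar=(457*.64,188*.64)).items(): print(nm,np.round(W[int(v),int(u)],4))
g=W[int(212*.64),int(310*.64)]
for nm,WW in(('top',W),('scene',Wb)):
    P,m=sel(g[0],g[1],.1,.148,.185,WW);
    print(nm,'wing',len(P),P.mean(0).round(4),np.percentile(P[:,2],[5,50,95]).round(4)); 
    e,V=np.linalg.eigh(np.cov(P[:,:2].T));print('ang',np.degrees(np.arctan2(V[1,1],V[0,1])),np.sqrt(e*12))
    P,m=sel(g[0],g[1],.1,.128,.145,WW);print('covertop',len(P),P.mean(0).round(4),circ(P))
    P,m=sel(g[0],g[1],.1,.055,.072,WW);print('ring',len(P),circ(P),np.median(P[:,2]))
c=W[int(240*.64),int(423*.64)]
c=ray(a,423*.64,257*.64,.05)
for nm,WW in(('top',W),('scene',Wb)):
    P,m=sel(c[0],c[1],.06,.06,.08,WW);print(nm,'cup',len(P),circ(P),P[:,2].mean())
cv2.imwrite('pics/3.png',cv2.resize(im[105:195,160:310],None,fx=5,fy=5,interpolation=cv2.INTER_CUBIC))
E
```

```text
(array([ 0.3882, -0.2762,  0.01  ]), array([5.8, 8.2]), np.float64(98.0), (313, 254), 33.5) [ 0.3891 -0.2743  0.022 ]
(array([ 0.4626, -0.3399,  0.01  ]), array([6.1, 8.3]), np.float64(97.0), (341, 220), 38.0) [ 0.4616 -0.338   0.0219]
wing [ 0.6213 -0.0442  0.1626]
cup [ 0.5896 -0.1857  0.0231]
mug [ 0.6949 -0.1614  0.0649]
jar [ 0.6671 -0.2329  0.0982]
top wing 169 [ 0.6246 -0.0378  0.1631] [0.1587 0.1634 0.1664]
ang -150.23878148968993 [0.01190783 0.05566629]
covertop 888 [ 0.6232 -0.0384  0.1369] (array([ 0.62513491, -0.037537  ]), np.float64(0.02787738362842214))
ring 586 (array([ 0.63118461, -0.04761165]), np.float64(0.0534234858988844)) 0.0640816664422566
scene wing 98 [ 0.6234 -0.0414  0.1582] [0.149  0.1595 0.1646]
ang -151.2132981231599 [0.01140059 0.05773605]
covertop 254 [ 0.6197 -0.051   0.136 ] (array([ 0.62241958, -0.04224705]), np.float64(0.0262961121620589))
ring 345 (array([ 0.62446627, -0.05552527]), np.float64(0.04340518589760504)) 0.06340095977451254
top cup 147 (array([ 0.5820975 , -0.18527766]), np.float64(0.031035385175775344)) 0.06850951840852085
scene cup 192 (array([ 0.58192747, -0.18496529]), np.float64(0.031107187302031714)) 0.06586894880043181
```

View pics/3.png

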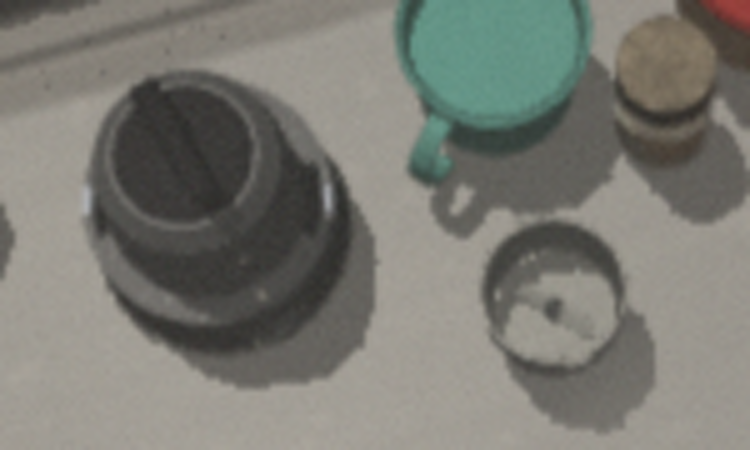

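{"method": "carry_out", "body": {
  "moves": [
    {"tx": 4.3,"ty": 4.3,"tz": 1.2},
    {"tx": 4.3,"ty": 4.3,"tz": 1.2},
    {"tx": 4.3,"ty": 4.3,"tz": 1.2},
    {"tx": 4.3,"ty": 4.3,"tz": 1.2},
    {"tx": 4.3,"ty": 4.3,"tz": 1.2},
    {"tx": 4.3,"ty": 4.3,"tz": 1.2},
    {"tx": 4.3,"ty": 4.3,"tz": 1.2},
    {"tx": 4.3,"ty": 4.3,"tz": 1.2}
  ]
}}

```text
invalid input at $.moves[0]: expected keys tx, ty, tz, wx, wy, wz, claw
```

{"method": "carry_out", "body": {
  "moves": [
    {"claw": -1},
    {}
  ]
}}

```text
invalid input at $.moves[0]: expected keys tx, ty, tz, wx, wy, wz, claw
```

```bash
cat >> h.py <<'E'
from scipy.spatial.transform import Rotation as Ro
def wrist():
    s=env.get_state(); c=read_camera('wrist')
    T=np.eye(4);T[:3,:3]=Ro.from_quat(np.roll(s['orientation'],-1)).as_matrix();T[:3,3]=s['tcp_pos']
    c['T']=T@c['hand_eye']; return c
def wray(c,u,v):
    x=(np.asarray(u,float)-c['cx'])/c['fx'];y=(np.asarray(v,float)-c['cy'])/c['fy'];r=np.hypot(x,y)+1e-9
    d=np.stack([np.sin(r)*x/r,np.sin(r)*y/r,np.cos(r)],-1)
    return d
def won(c,u,v,h):
    d=wray(c,u,v)@c['T'][:3,:3].T; o=c['T'][:3,3]; return o+d*((h-o[2])/d[...,2])[...,None]
def wcloud(c):
    z=c['z_map'];v,u=np.mgrid[:z.shape[0],:z.shape[1]];d=wray(c,u,v)
    W=(d*(z/d[...,2])[...,None])@c['T'][:3,:3].T+c['T'][:3,3];W[z==0]=np.nan;return W
def wproj(c,p):
    q=np.linalg.inv(c['T'])@np.r_[p,1];r=np.arctan2(np.hypot(q[0],q[1]),q[2]);a=np.arctan2(q[1],q[0])
    return c['cx']+c['fx']*r*np.cos(a),c['cy']+c['fy']*r*np.sin(a)
E
python3 - <<'E'
from h import *
s=env.get_state();print(s['clock'],s['tcp_pos'],s['joint_pos'])
c=wrist();print(np.round(c['hand_eye'],3).tolist(),c['fx'])
cv2.imwrite('pics/4.png',cv2.resize(c['image'],(800,600),interpolation=cv2.INTER_CUBIC))
W=wcloud(c);P=W[(np.hypot(W[...,0]-.582,W[...,1]+.185)<.06)&(W[...,2]>.062)&(W[...,2]<.08)]
print('cup',len(P),circ(P))
for n,p in dict(wing=(.624,-.039,.164),cup=(.582,-.185,.07)).items(): print(n,wproj(c,p))
a=read_camera('top');im=a['image']
hsv=cv2.cvtColor(im,cv2.COLOR_BGR2HSV)
for u,v in((496,340),(533,345),(446,380),(490,398),(543,393)): print(hsv[int(v*.64),int(u*.64)])
E
```

```text
0.2 [ 0.13542079 -0.55853486  0.23074458] [-1.47259605e+00  3.13735499e-01  4.54313306e-02  1.30358971e+00
  2.73228313e-05  1.43122021e+00]
[[0.0, -0.963, -0.269, 0.068], [1.0, -0.0, 0.0, 0.0], [-0.0, -0.269, 0.963, -0.142], [0.0, 0.0, 0.0, 1.0]] 297.3186396354542
cup 0 (array([0., 0.]), np.float64(0.0))
wing (np.float64(1.1493347469091475), np.float64(-169.63791378850456))
cup (np.float64(81.48613777271282), np.float64(-148.37047727584414))
[ 13  64 104]
[11 82 96]
[ 11  51 110]
[12 75 98]
[ 12  74 100]
```

View pics/4.png

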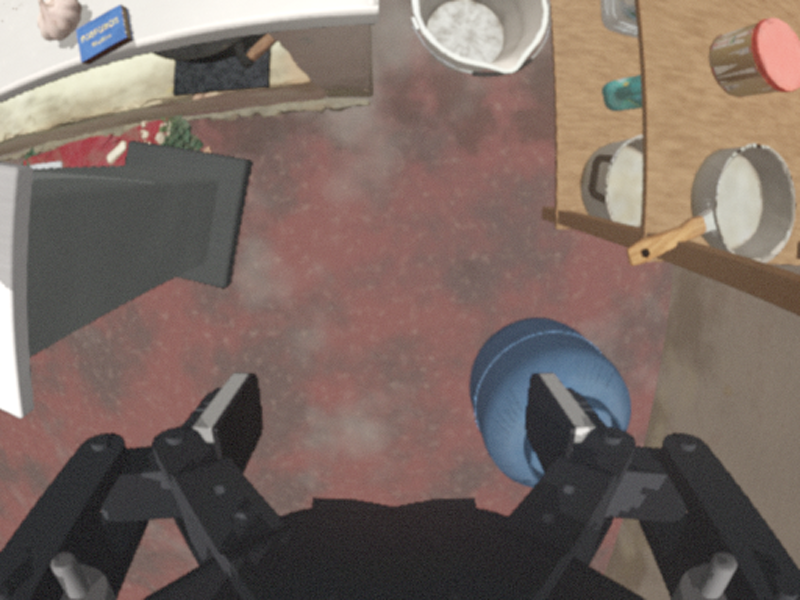

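The move was refused because every row needs all seven keys. The picture still shows the arm at its start over the floor, so I resend the move.

{"method": "carry_out", "body": {
  "moves": [
    {"tx": 4.3,"ty": 4.3,"tz": 1.2,"wx": 0,"wy": 0,"wz": 0,"claw": -1},
    {"tx": 4.3,"ty": 4.3,"tz": 1.2,"wx": 0,"wy": 0,"wz": 0,"claw": -1},
    {"tx": 4.3,"ty": 4.3,"tz": 1.2,"wx": 0,"wy": 0,"wz": 0,"claw": -1},
    {"tx": 4.3,"ty": 4.3,"tz": 1.2,"wx": 0,"wy": 0,"wz": 0,"claw": -1},
    {"tx": 4.3,"ty": 4.3,"tz": 1.2,"wx": 0,"wy": 0,"wz": 0,"claw": -1},
    {"tx": 4.3,"ty": 4.3,"tz": 1.2,"wx": 0,"wy": 0,"wz": 0,"claw": -1},
    {"tx": 4.3,"ty": 4.3,"tz": 1.2,"wx": 0,"wy": 0,"wz": 0,"claw": -1},
    {"tx": 4.3,"ty": 4.3,"tz": 1.2,"wx": 0,"wy": 0,"wz": 0,"claw": -1}
  ]
}}

```text
clock: 1.3
tcp_pos: [0.4806, -0.2133, 0.3279]
orientation: [0.0, 0.993, 0.119, 0.0]
wrist_force: [1.4, -0.6, -0.1]
finger_gap: 0.0855
grip_force: 0.0
```

{"method": "carry_out", "body": {
  "moves": [
    {"tx": 0,"ty": 0,"tz": 0,"wx": 0,"wy": 0,"wz": 0,"claw": -1},
    {"tx": 0,"ty": 0,"tz": 0,"wx": 0,"wy": 0,"wz": 0,"claw": -1}
  ]
}}

```text
clock: 1.55
tcp_pos: [0.4793, -0.2147, 0.327]
orientation: [0.0, 0.993, 0.119, -0.0]
wrist_force: [0.5, -0.2, -0.6]
finger_gap: 0.0853
grip_force: 0.0
```

```bash
sed -i 's/hsv\[...,2\]<110)&(hsv\[...,1\]>60/hsv[...,2]<125)\&(hsv[...,1]>42/; s/<25: continue/<15 or len(q)<6: continue/' h.py
python3 - <<'E'
from h import *
s=env.get_state();print(s['clock'],s['tcp_pos'],s['joint_pos'])
c=wrist();cv2.imwrite('pics/5.png',cv2.resize(c['image'],(800,600),interpolation=cv2.INTER_CUBIC))
W=wcloud(c)
def sel(x,y,r,z0,z1): return W[(np.hypot(W[...,0]-x,W[...,1]-y)<r)&(W[...,2]>z0)&(W[...,2]<z1)]
P=sel(.582,-.185,.06,.062,.08)
if len(P):print('cup',len(P),circ(P),P[:,2].mean())
P=sel(.624,-.039,.08,.148,.18)
if len(P):
    print('wing',len(P),P.mean(0),np.percentile(P[:,2],[5,50,95])); e,V=np.linalg.eigh(np.cov(P[:,:2].T));print(np.degrees(np.arctan2(V[1,1],V[0,1])),np.sqrt(12*e))
for n,p in dict(wing=(.624,-.039,.164),cup=(.582,-.185,.07)).items(): print(n,np.array(wproj(c,p))*1.5625)
E
```

```text
1.55 [ 0.47927304 -0.21474894  0.3270129 ] [-5.73852065e-01  2.07739698e-01  1.38560597e-01  1.50212014e+00
 -5.53369262e-04  2.32895577e+00]
cup 321 (array([ 0.58242185, -0.18525675]), np.float64(0.030952758813401697)) 0.06857681598000381
wing 526 [ 0.62311181 -0.04070714  0.16024665] [0.15033849 0.16218526 0.16403558]
-150.10706538651857 [0.01276126 0.0505016 ]
wing [196.13663207  26.27040003]
cup [387.47618874 131.28268951]
```

View pics/5.png

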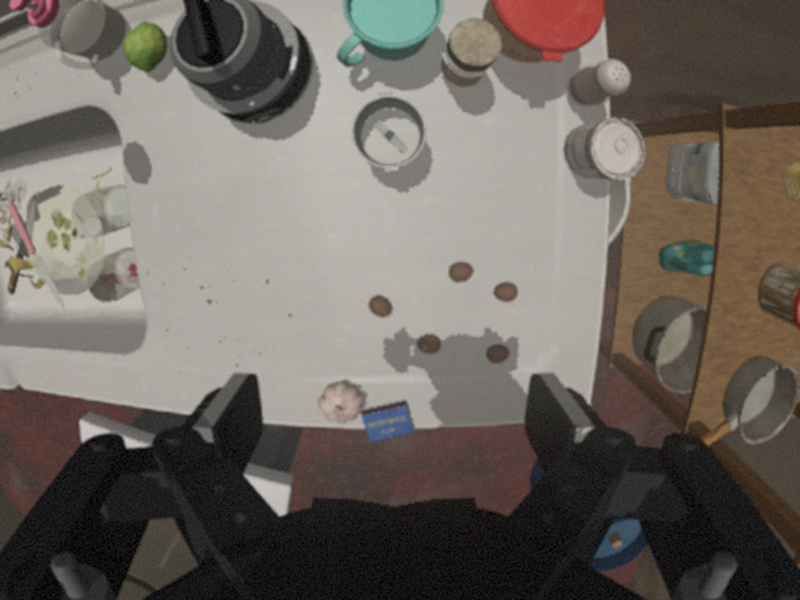

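The wrist view shows the grinder at (240,60), the cup at (388,132) and five nutmegs. Wing and cup agree across all cameras, with the wing at (0.624,-0.040) and 30°. I'll grip the wing now.

{"method": "carry_out", "body": {
  "moves": [
    {"tx": 2.9,"ty": 3.5,"tz": -2.6,"wx": 0,"wy": 0,"wz": 0.057,"claw": -1},
    {"tx": 2.9,"ty": 3.5,"tz": -2.6,"wx": 0,"wy": 0,"wz": 0.057,"claw": -1},
    {"tx": 2.9,"ty": 3.5,"tz": -2.6,"wx": 0,"wy": 0,"wz": 0.057,"claw": -1},
    {"tx": 2.9,"ty": 3.5,"tz": -2.6,"wx": 0,"wy": 0,"wz": 0.057,"claw": -1},
    {"tx": 2.9,"ty": 3.5,"tz": -2.6,"wx": 0,"wy": 0,"wz": 0.057,"claw": -1},
    {"tx": 0,"ty": 0,"tz": -2.5,"wx": 0,"wy": 0,"wz": 0,"claw": -0.5},
    {"tx": 0,"ty": 0,"tz": -1.5,"wx": 0,"wy": 0,"wz": 0,"claw": -0.2},
    {"tx": 0,"ty": 0,"tz": -1.3,"wx": 0,"wy": 0,"wz": 0,"claw": 0}
  ]
}}

```text
clock: 2.6
tcp_pos: [0.6239, -0.0415, 0.1438]
orientation: [0.0, 0.966, 0.257, -0.0]
wrist_force: [0.4, -0.5, 0.2]
finger_gap: 0.0424
grip_force: 0.0
```

{"method": "carry_out", "body": {
  "moves": [
    {"tx": 0,"ty": 0,"tz": 0,"wx": 0,"wy": 0,"wz": 0,"claw": 0},
    {"tx": 0,"ty": 0,"tz": 0,"wx": 0,"wy": 0,"wz": 0,"claw": 0}
  ]
}}

```text
clock: 2.85
tcp_pos: [0.6248, -0.0406, 0.1454]
orientation: [0.0, 0.966, 0.258, 0.001]
wrist_force: [-0.5, 1.1, -0.0]
finger_gap: 0.043
grip_force: 0.0
```

{"method": "carry_out", "body": {
  "moves": [
    {"tx": 0,"ty": 0,"tz": 0,"wx": 0,"wy": 0,"wz": 0,"claw": 1},
    {"tx": 0,"ty": 0,"tz": 0,"wx": 0,"wy": 0,"wz": 0,"claw": 1},
    {"tx": 0,"ty": 0,"tz": 0,"wx": 0,"wy": 0,"wz": 0,"claw": 1},
    {"tx": 0,"ty": 0,"tz": 0,"wx": 0,"wy": 0,"wz": 0,"claw": 1},
    {"tx": 0,"ty": 0,"tz": 0,"wx": 0,"wy": 0,"wz": 0,"claw": 1},
    {"tx": 0,"ty": 0,"tz": 0,"wx": 0,"wy": 0,"wz": 0,"claw": 1}
  ],
  "newtons": 60
}}

```text
clock: 3.6
tcp_pos: [0.6247, -0.0397, 0.1449]
orientation: [0.0, 0.966, 0.259, 0.0]
wrist_force: [-1.6, 1.6, 5.6]
finger_gap: 0.011
grip_force: 63.7
```

Run:
```python
from h import *
s=env.get_state();print({k:np.round(v,4).tolist() for k,v in s.items() if k not in('qvel','tau')})
```

```text
{'clock': 3.6, 'joint_pos': [-0.1917, 0.4459, 0.0279, 1.1519, 0.0001, 2.4269], 'tcp_pos': [0.6247, -0.0397, 0.1449], 'orientation': [0.0001, 0.966, 0.2585, 0.0004], 'wrist_force': [-1.6468, 1.5654, 5.6192], 'ft_torque': [0.1372, 0.2133, 0.0389], 'grip_force': 63.6874, 'finger_gap': 0.011}
```

{"method": "carry_out", "body": {
  "moves": [
    {"tx": 0,"ty": 0,"tz": 0,"wx": 0,"wy": 0,"wz": 0.13,"claw": 1},
    {"tx": 0,"ty": 0,"tz": 0,"wx": 0,"wy": 0,"wz": 0.13,"claw": 1},
    {"tx": 0,"ty": 0,"tz": 0,"wx": 0,"wy": 0,"wz": 0.13,"claw": 1},
    {"tx": 0,"ty": 0,"tz": 0,"wx": 0,"wy": 0,"wz": 0.13,"claw": 1},
    {"tx": 0,"ty": 0,"tz": 0,"wx": 0,"wy": 0,"wz": 0.13,"claw": 1},
    {"tx": 0,"ty": 0,"tz": 0,"wx": 0,"wy": 0,"wz": 0.13,"claw": 1},
    {"tx": 0,"ty": 0,"tz": 0,"wx": 0,"wy": 0,"wz": 0.13,"claw": 1},
    {"tx": 0,"ty": 0,"tz": 0,"wx": 0,"wy": 0,"wz": 0.13,"claw": 1}
  ]
}}

```text
clock: 4.6
tcp_pos: [0.6257, -0.0403, 0.1447]
orientation: [0.001, 0.709, 0.706, 0.001]
wrist_force: [1.8, 0.8, 2.1]
finger_gap: 0.0104
grip_force: 63.1
```

{"method": "carry_out", "body": {
  "moves": [
    {"tx": 0,"ty": 0,"tz": 0,"wx": 0,"wy": 0,"wz": 0,"claw": 1},
    {"tx": 0,"ty": 0,"tz": 0,"wx": 0,"wy": 0,"wz": 0,"claw": 1},
    {"tx": 0,"ty": 0,"tz": 0,"wx": 0,"wy": 0,"wz": 0,"claw": 1}
  ]
}}

```text
clock: 4.97
tcp_pos: [0.6255, -0.0402, 0.1447]
orientation: [0.001, 0.71, 0.704, 0.001]
wrist_force: [4.2, -0.2, 2.4]
finger_gap: 0.0107
grip_force: 63.2
```

```bash
cat >> h.py <<'E'
def st():
    s=env.get_state();R=Ro.from_quat(np.roll(s['orientation'],-1)).as_matrix()
    print('t',round(s['clock'],2),'tcp',s['tcp_pos'].round(4),'xang',round(np.degrees(np.arctan2(R[1,0],R[0,0])),1),'z',R[:,2].round(3),'F',np.round(s['wrist_force'],1),'M',np.round(s['ft_torque'],2),'gap',round(s['finger_gap'],4),'grip',round(s['grip_force'],1),'J',np.round(s['joint_pos'],2))
E
python3 -c "
from h import *
st()"
```

```text
t 4.97 tcp [ 0.6255 -0.0402  0.1447] xang 89.5 z [ 0.002 -0.001 -1.   ] F [ 4.2 -0.2  2.4] M [-0.18 -1.22  0.06] gap 0.0107 grip 63.2 J [-0.19  0.45  0.03  1.15 -0.    1.39]
```

{"method": "carry_out", "body": {
  "moves": [
    {"tx": 0,"ty": 0,"tz": 0.4,"wx": 0,"wy": 0,"wz": 0,"claw": 1},
    {"tx": 0,"ty": 0,"tz": 0.4,"wx": 0,"wy": 0,"wz": 0,"claw": 1},
    {"tx": 0,"ty": 0,"tz": 0.4,"wx": 0,"wy": 0,"wz": 0,"claw": 1},
    {"tx": 0,"ty": 0,"tz": 0.4,"wx": 0,"wy": 0,"wz": 0,"claw": 1},
    {"tx": 0,"ty": 0,"tz": 0.4,"wx": 0,"wy": 0,"wz": 0,"claw": 1},
    {"tx": 0,"ty": 0,"tz": 0,"wx": 0,"wy": 0,"wz": 0,"claw": 1}
  ]
}}

```text
clock: 5.72
tcp_pos: [0.6233, -0.0397, 0.1641]
orientation: [-0.001, 0.71, 0.704, -0.001]
wrist_force: [0.3, 0.3, -1.0]
finger_gap: 0.0104
grip_force: 62.7
```

```bash
python3 -c "
from h import *
st()
a=read_camera('top')
for n in nutmegs(a): print(n)"
```

```text
t 5.72 tcp [ 0.6233 -0.0397  0.1641] xang 89.5 z [-0.002  0.    -1.   ] F [ 0.3  0.3 -1. ] M [-0.03 -0.05  0.02] gap 0.0104 grip 62.7 J [-0.19  0.44  0.06  1.2  -0.    1.39]
(array([ 0.388 , -0.2759,  0.01  ]), array([ 7.3, 10.1]), np.float64(98.0), (313, 255), 56.5)
(array([ 0.3944, -0.3511,  0.01  ]), array([7.5, 9.4]), np.float64(107.0), (348, 251), 53.0)
(array([ 0.4622, -0.3398,  0.01  ]), array([7.9, 9.9]), np.float64(101.0), (341, 220), 59.5)
(array([ 0.4708, -0.2873,  0.01  ]), array([6.9, 8.9]), np.float64(115.0), (317, 217), 44.5)
```

{"method": "carry_out", "body": {
  "moves": [
    {"tx": 0,"ty": 0,"tz": 2,"wx": 0,"wy": 0,"wz": 0,"claw": 1},
    {"tx": 0,"ty": 0,"tz": 2,"wx": 0,"wy": 0,"wz": 0,"claw": 1},
    {"tx": -3.6,"ty": -1.9,"tz": 0,"wx": 0,"wy": 0,"wz": 0,"claw": 1},
    {"tx": -3.6,"ty": -1.9,"tz": 0,"wx": 0,"wy": 0,"wz": 0,"claw": 1},
    {"tx": -3.6,"ty": -1.9,"tz": 0,"wx": 0,"wy": 0,"wz": 0,"claw": 1},
    {"tx": -3.6,"ty": -1.9,"tz": 0,"wx": 0,"wy": 0,"wz": 0,"claw": 1},
    {"tx": 0,"ty": 0,"tz": -3,"wx": 0,"wy": 0,"wz": 0,"claw": 1},
    {"tx": 0,"ty": 0,"tz": -3,"wx": 0,"wy": 0,"wz": 0,"claw": 1}
  ]
}}

```text
clock: 6.78
tcp_pos: [0.4798, -0.1162, 0.1441]
orientation: [0.0, 0.71, 0.704, 0.0]
wrist_force: [0.2, 1.4, -1.8]
finger_gap: 0.0105
grip_force: 62.7
```

{"method": "carry_out", "body": {
  "moves": [
    {"tx": 0,"ty": 0,"tz": -2,"wx": 0,"wy": 0,"wz": 0,"claw": 1},
    {"tx": 0,"ty": 0,"tz": -0.8,"wx": 0,"wy": 0,"wz": 0,"claw": 1},
    {"tx": 0,"ty": 0,"tz": -0.2,"wx": 0,"wy": 0,"wz": 0,"claw": 1},
    {"tx": 0,"ty": 0,"tz": 0,"wx": 0,"wy": 0,"wz": 0,"claw": 1},
    {"tx": 0,"ty": 0,"tz": 0,"wx": 0,"wy": 0,"wz": 0,"claw": 1}
  ]
}}

```text
clock: 7.4
tcp_pos: [0.481, -0.116, 0.1151]
orientation: [0.001, 0.71, 0.704, 0.0]
wrist_force: [0.1, -0.2, -1.4]
finger_gap: 0.0103
grip_force: 62.7
```

```bash
python3 -c "
from h import *
st()
a=read_camera('top');W=cloud(a)
print(W[(abs(W[...,0]-.48)<.08)&(abs(W[...,1]+.115)<.08)&(W[...,2]<.02)].mean(0))
"
```

```text
t 7.4 tcp [ 0.481  -0.116   0.1151] xang 89.5 z [ 0.001 -0.001 -1.   ] F [ 0.1 -0.2 -1.4] M [ 0.01 -0.03  0.04] gap 0.0103 grip 62.7 J [-0.4   0.23 -0.37  0.98  0.    1.18]
[ 0.46185031 -0.15692552 -0.0018711 ]
```

{"method": "carry_out", "body": {
  "moves": [
    {"tx": 0,"ty": 0,"tz": -0.9,"wx": 0,"wy": 0,"wz": 0,"claw": 1},
    {"tx": 0,"ty": 0,"tz": -0.6,"wx": 0,"wy": 0,"wz": 0,"claw": 1},
    {"tx": 0,"ty": 0,"tz": -0.3,"wx": 0,"wy": 0,"wz": 0,"claw": 1},
    {"tx": 0,"ty": 0,"tz": -0.1,"wx": 0,"wy": 0,"wz": 0,"claw": 1},
    {"tx": 0,"ty": 0,"tz": 0,"wx": 0,"wy": 0,"wz": 0,"claw": 1},
    {"tx": 0,"ty": 0,"tz": 0,"wx": 0,"wy": 0,"wz": 0,"claw": 1}
  ]
}}

```text
clock: 8.2
tcp_pos: [0.4806, -0.1159, 0.0955]
orientation: [0.0, 0.71, 0.704, 0.0]
wrist_force: [-0.3, 0.1, -1.4]
finger_gap: 0.0104
grip_force: 62.7
```

{"method": "carry_out", "body": {
  "moves": [
    {"tx": 0,"ty": 0,"tz": -0.1,"wx": 0,"wy": 0,"wz": 0,"claw": 1},
    {"tx": 0,"ty": 0,"tz": -0.1,"wx": 0,"wy": 0,"wz": 0,"claw": 1},
    {"tx": 0,"ty": 0,"tz": -0.1,"wx": 0,"wy": 0,"wz": 0,"claw": 1},
    {"tx": 0,"ty": 0,"tz": 0,"wx": 0,"wy": 0,"wz": 0,"claw": 1}
  ]
}}

```text
clock: 8.7
tcp_pos: [0.4805, -0.1159, 0.0938]
orientation: [0.001, 0.71, 0.704, 0.0]
wrist_force: [-3.6, 1.2, 10.5]
finger_gap: 0.0105
grip_force: 64.4
```

{"method": "carry_out", "body": {
  "moves": [
    {"tx": 0,"ty": 0,"tz": 0,"wx": 0,"wy": 0,"wz": 0,"claw": 0},
    {"tx": 0,"ty": 0,"tz": 0,"wx": 0,"wy": 0,"wz": 0,"claw": 0},
    {"tx": 0,"ty": 0,"tz": 0,"wx": 0,"wy": 0,"wz": 0,"claw": 0},
    {"tx": 0,"ty": 0,"tz": 3,"wx": 0,"wy": 0,"wz": 0,"claw": 0},
    {"tx": 0,"ty": 0,"tz": 5,"wx": 0,"wy": 0,"wz": 0,"claw": -1},
    {"tx": 4,"ty": 0,"tz": 3,"wx": 0,"wy": 0,"wz": 0,"claw": -1},
    {"tx": 4,"ty": 0,"tz": 3,"wx": 0,"wy": 0,"wz": 0,"claw": -1},
    {"tx": 4,"ty": 0,"tz": 3,"wx": 0,"wy": 0,"wz": 0,"claw": -1}
  ]
}}

```text
clock: 9.7
tcp_pos: [0.6016, -0.1159, 0.2634]
orientation: [0.0, 0.71, 0.704, 0.0]
wrist_force: [-0.3, -0.3, 0.7]
finger_gap: 0.085
grip_force: 0.0
```

{"method": "carry_out", "body": {
  "moves": [
    {"tx": 0,"ty": 0,"tz": 0,"wx": 0,"wy": 0,"wz": 0,"claw": -1},
    {"tx": 0,"ty": 0,"tz": 0,"wx": 0,"wy": 0,"wz": 0,"claw": -1}
  ]
}}

```text
clock: 9.95
tcp_pos: [0.5997, -0.1157, 0.2611]
orientation: [-0.001, 0.71, 0.704, -0.001]
wrist_force: [-0.3, 0.7, -0.5]
finger_gap: 0.0854
grip_force: 0.0
```

Run:
```python
from h import *
st();c=wrist();W=wcloud(c)
def sel(x,y,r,z0,z1): return W[(np.hypot(W[...,0]-x,W[...,1]-y)<r)&(W[...,2]>z0)&(W[...,2]<z1)]
P=sel(.582,-.185,.05,.062,.08);ce,r=circ(P);print('cup',len(P),ce,r)
Q=P[:,:2]-ce;rr=np.hypot(*Q.T);an=np.degrees(np.arctan2(Q[:,1],Q[:,0]))%360
for k in range(0,360,15):
    m=(an>=k)&(an<k+15); print(k,m.sum(),rr[m].max().round(4) if m.any() else 0,end='; ')
P=sel(.625,-.04,.07,.061,.068);P=P;print('\nring',len(P),circ(P))
P=sel(.625,-.04,.02,.0555,.062);print('key',len(P),P.mean(0));e,V=np.linalg.eigh(np.cov(P[:,:2].T));print(np.degrees(np.arctan2(V[1,1],V[0,1])),np.sqrt(12*e))
P=sel(.625,-.04,.02,.062,.08);print('shaft',len(P),P.mean(0) if len(P) else 0)
def crop(p,h):
    u,v=map(int,wproj(c,p));im=c['image'][max(0,v-h):v+h,max(0,u-h):u+h];print(u,v);return cv2.resize(im,(390,390),interpolation=cv2.INTER_CUBIC)
cv2.imwrite('pics/6.png',np.hstack([crop((.625,-.04,.058),50),crop((*ce,.07),45)]))
P=sel(.48,-.115,.06,.105,.13);print('wing',P.mean(0),P[:,2].max());e,V=np.linalg.eigh(np.cov(P[:,:2].T));print(np.degrees(np.arctan2(V[1,1],V[0,1])))
```

```text
t 9.95 tcp [ 0.5997 -0.1157  0.2611] xang 89.5 z [-0.002  0.001 -1.   ] F [-0.3  0.7 -0.5] M [0.02 0.   0.04] gap 0.0854 grip 0.0 J [-0.32  0.38  0.22  1.41 -0.    1.26]
cup 490 [ 0.58281209 -0.18434755] 0.03118918614257786
0 19 0.0342; 15 26 0.0347; 30 15 0.0317; 45 19 0.032; 60 22 0.032; 75 19 0.0318; 90 19 0.0318; 105 17 0.0319; 120 17 0.0319; 135 12 0.0321; 150 12 0.032; 165 10 0.0318; 180 20 0.034; 195 33 0.0345; 210 22 0.0329; 225 24 0.0326; 240 25 0.033; 255 32 0.0335; 270 25 0.0325; 285 27 0.0328; 300 24 0.0322; 315 19 0.0326; 330 19 0.0321; 345 13 0.0315; 
ring 2367 (array([ 0.6267985 , -0.03653931]), np.float64(0.04859800668547813))
key 122 [ 0.6265443  -0.03681472  0.05803983]
52.96951245485604 [0.01002645 0.035753  ]
shaft 78 [ 0.62654344 -0.03639108  0.06427284]
273 106
238 228
wing [ 0.47792038 -0.10724187  0.11018399] 0.11360147390197411
89.83641592842874
```

View pics/6.png

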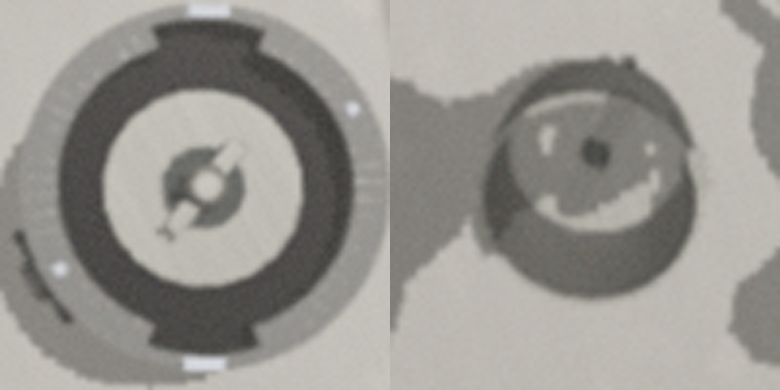

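Key and cup angles are clear. The key lies at about 52.5°, with the deck centre near pixel (273,106). The cup lips lie at about 15°. Next I grip the cup.

{"method": "carry_out", "body": {
  "moves": [
    {"tx": -0.9,"ty": -3.5,"tz": -3,"wx": 0,"wy": 0,"wz": 0,"claw": -1},
    {"tx": -0.9,"ty": -3.5,"tz": -3,"wx": 0,"wy": 0,"wz": 0,"claw": -1},
    {"tx": 0,"ty": 0,"tz": -3.5,"wx": 0,"wy": 0,"wz": 0,"claw": -1},
    {"tx": 0,"ty": 0,"tz": -3.5,"wx": 0,"wy": 0,"wz": 0,"claw": -1},
    {"tx": 0,"ty": 0,"tz": -3.5,"wx": 0,"wy": 0,"wz": 0,"claw": -1},
    {"tx": 0,"ty": 0,"tz": -3.5,"wx": 0,"wy": 0,"wz": 0,"claw": -1},
    {"tx": 0,"ty": 0,"tz": -3.2,"wx": 0,"wy": 0,"wz": 0,"claw": -1},
    {"tx": 0,"ty": 0,"tz": 0,"wx": 0,"wy": 0,"wz": 0,"claw": -1}
  ]
}}

```text
clock: 11.0
tcp_pos: [0.5782, -0.1843, 0.0272]
orientation: [-0.004, 0.71, 0.704, -0.001]
wrist_force: [-0.8, -0.4, 0.5]
finger_gap: 0.0853
grip_force: 0.0
```

{"method": "carry_out", "body": {
  "moves": [
    {"tx": 0,"ty": 0,"tz": 0,"wx": 0,"wy": 0,"wz": 0,"claw": 1},
    {"tx": 0,"ty": 0,"tz": 0,"wx": 0,"wy": 0,"wz": 0,"claw": 1},
    {"tx": 0,"ty": 0,"tz": 0,"wx": 0,"wy": 0,"wz": 0,"claw": 1},
    {"tx": 0,"ty": 0,"tz": 0,"wx": 0,"wy": 0,"wz": 0,"claw": 1},
    {"tx": 0,"ty": 0,"tz": 0,"wx": 0,"wy": 0,"wz": 0,"claw": 1}
  ],
  "newtons": 40
}}

```text
clock: 11.62
tcp_pos: [0.5834, -0.1864, 0.032]
orientation: [0.001, 0.71, 0.704, 0.0]
wrist_force: [-1.1, 0.4, 7.3]
finger_gap: 0.0634
grip_force: 44.9
```

```bash
python3 -c "
from h import *
st()"
```

```text
t 11.62 tcp [ 0.5834 -0.1864  0.032 ] xang 89.5 z [ 0.002 -0.001 -1.   ] F [-1.1  0.4  7.3] M [ 0.02  0.32 -0.01] gap 0.0634 grip 44.9 J [-0.44  0.51 -0.17  0.89 -0.    1.14]
```

{"method": "carry_out", "body": {
  "moves": [
    {"tx": 0,"ty": 0,"tz": 3,"wx": 0,"wy": 0,"wz": 0,"claw": 1},
    {"tx": 0,"ty": 0,"tz": 3,"wx": 0,"wy": 0,"wz": 0,"claw": 1},
    {"tx": 0,"ty": 0,"tz": 3,"wx": 0,"wy": 0,"wz": 0,"claw": 1},
    {"tx": 0.85,"ty": 2.93,"tz": 0,"wx": 0,"wy": 0,"wz": 0.131,"claw": 1},
    {"tx": 0.85,"ty": 2.93,"tz": 0,"wx": 0,"wy": 0,"wz": 0.131,"claw": 1},
    {"tx": 0.85,"ty": 2.93,"tz": 0,"wx": 0,"wy": 0,"wz": 0.131,"claw": 1},
    {"tx": 0.85,"ty": 2.93,"tz": 0,"wx": 0,"wy": 0,"wz": 0.131,"claw": 1},
    {"tx": 0.85,"ty": 2.93,"tz": 0,"wx": 0,"wy": 0,"wz": 0.131,"claw": 1}
  ]
}}

```text
clock: 12.62
tcp_pos: [0.625, -0.0384, 0.1203]
orientation: [-0.0, 0.444, 0.896, 0.0]
wrist_force: [-0.1, -0.6, -1.8]
finger_gap: 0.0636
grip_force: 44.7
```

{"method": "carry_out", "body": {
  "moves": [
    {"tx": 0,"ty": 0,"tz": 0,"wx": 0,"wy": 0,"wz": 0,"claw": 1},
    {"tx": 0,"ty": 0,"tz": 0,"wx": 0,"wy": 0,"wz": 0,"claw": 1}
  ]
}}

```text
clock: 12.88
tcp_pos: [0.6247, -0.0395, 0.1202]
orientation: [-0.0, 0.446, 0.895, -0.0]
wrist_force: [-0.3, -0.1, -0.9]
finger_gap: 0.0639
grip_force: 44.8
```

Run:
```python
from h import *
st()
c=read_camera('top');W=cloud(c);b=read_camera('scene');Wb=cloud(b)
for W in(W,Wb):
    P=W[(np.hypot(W[...,0]-.626,W[...,1]+.04)<.05)&(W[...,2]>.14)&(W[...,2]<.168)];print(len(P), circ(P) if len(P)>5 else '')
c=wrist();W=wcloud(c);P=W[(np.hypot(W[...,0]-.626,W[...,1]+.04)<.045)&(W[...,2]>.145)&(W[...,2]<.17)];print(len(P),circ(P),P[:,2].mean())
Q=P[:,:2]-circ(P)[0];m=np.hypot(*Q.T)>.0335;a=np.arctan2(Q[m,1],Q[m,0]);print('lips',np.degrees(np.angle(np.exp(2j*a).mean()))/2,m.sum())
P=W[(np.hypot(W[...,0]-.626,W[...,1]+.04)<.07)&(np.hypot(W[...,0]-.626,W[...,1]+.04)>.042)&(W[...,2]>.06)&(W[...,2]<.068)];print('ring',len(P),circ(P))
cv2.imwrite('pics/7.png',cv2.resize(c['image'],(800,600)))
```

```text
t 12.88 tcp [ 0.6247 -0.0395  0.1202] xang 127.0 z [-0. -0. -1.] F [-0.3 -0.1 -0.9] M [-0.01  0.02  0.04] gap 0.0639 grip 44.8 J [-0.19  0.46 -0.01  1.1  -0.    0.73]
78 (array([ 0.62303351, -0.03974439]), np.float64(0.030654258398398682))
256 (array([ 0.61611471, -0.03761628]), np.float64(0.03629073343081503))
5994 (array([ 0.62321699, -0.03790029]), np.float64(0.03211259369623724)) 0.15467327551319143
lips 37.28467261497384 1092
ring 3726 (array([ 0.62624059, -0.03553861]), np.float64(0.049085583366035926))
```

View pics/7.png

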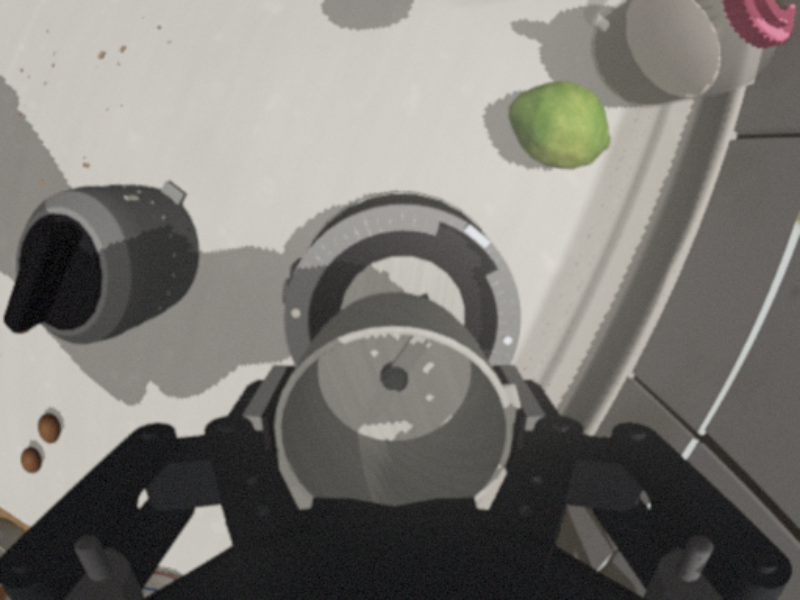

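The cup is over the ring and the cover stands upright at (100,260). I'll lower the cup gently.

{"method": "carry_out", "body": {
  "moves": [
    {"tx": 0.1,"ty": 0,"tz": -0.8,"wx": 0,"wy": 0,"wz": 0,"claw": 1},
    {"tx": 0,"ty": 0,"tz": -0.8,"wx": 0,"wy": 0,"wz": 0,"claw": 1},
    {"tx": 0,"ty": 0,"tz": -0.4,"wx": 0,"wy": 0,"wz": 0,"claw": 1},
    {"tx": 0,"ty": 0,"tz": -0.3,"wx": 0,"wy": 0,"wz": 0,"claw": 1},
    {"tx": 0,"ty": 0,"tz": -0.3,"wx": 0,"wy": 0,"wz": 0,"claw": 1},
    {"tx": 0,"ty": 0,"tz": 0,"wx": 0,"wy": 0,"wz": 0,"claw": 1}
  ]
}}

```text
clock: 13.78
tcp_pos: [0.6258, -0.0393, 0.0941]
orientation: [-0.0, 0.446, 0.895, -0.0]
wrist_force: [-0.5, -0.4, -1.4]
finger_gap: 0.0631
grip_force: 44.8
```

{"method": "carry_out", "body": {
  "moves": [
    {"tx": 0,"ty": 0,"tz": -0.2,"wx": 0,"wy": 0,"wz": 0,"claw": 1},
    {"tx": 0,"ty": 0,"tz": -0.2,"wx": 0,"wy": 0,"wz": 0,"claw": 1},
    {"tx": 0,"ty": 0,"tz": 0,"wx": 0,"wy": 0,"wz": 0,"claw": 1}
  ]
}}

```text
clock: 14.15
tcp_pos: [0.6258, -0.0393, 0.0901]
orientation: [-0.0, 0.446, 0.895, -0.0]
wrist_force: [0.5, -1.2, -1.0]
finger_gap: 0.0635
grip_force: 44.8
```

```bash
python3 -c "
from h import *
st()"
```

```text
t 14.15 tcp [ 0.6258 -0.0393  0.0901] xang 127.1 z [-0.  0. -1.] F [ 0.5 -1.2 -1. ] M [ 0.04 -0.02  0.02] gap 0.0635 grip 44.8 J [-0.19  0.48 -0.05  1.04  0.    0.73]
```

{"method": "carry_out", "body": {
  "moves": [
    {"tx": 0,"ty": 0,"tz": -0.2,"wx": 0,"wy": 0,"wz": 0,"claw": 1},
    {"tx": 0,"ty": 0,"tz": -0.2,"wx": 0,"wy": 0,"wz": 0,"claw": 1},
    {"tx": 0,"ty": 0,"tz": 0,"wx": 0,"wy": 0,"wz": 0,"claw": 1},
    {"tx": 0,"ty": 0,"tz": 0,"wx": 0,"wy": 0,"wz": 0,"claw": 1}
  ]
}}

```text
clock: 14.65
tcp_pos: [0.6259, -0.0394, 0.0863]
orientation: [-0.0, 0.446, 0.895, 0.0]
wrist_force: [0.2, 0.9, -1.3]
finger_gap: 0.0633
grip_force: 44.8
```

{"method": "carry_out", "body": {
  "moves": [
    {"tx": 0,"ty": 0,"tz": -0.1,"wx": 0,"wy": 0,"wz": 0,"claw": 1},
    {"tx": 0,"ty": 0,"tz": -0.1,"wx": 0,"wy": 0,"wz": 0,"claw": 1},
    {"tx": 0,"ty": 0,"tz": 0,"wx": 0,"wy": 0,"wz": 0,"claw": 1}
  ]
}}

```text
clock: 15.02
tcp_pos: [0.6259, -0.0393, 0.0843]
orientation: [-0.0, 0.446, 0.895, 0.0]
wrist_force: [0.5, 0.7, -1.9]
finger_gap: 0.0638
grip_force: 44.8
```

{"method": "carry_out", "body": {
  "moves": [
    {"tx": 0,"ty": 0,"tz": -0.1,"wx": 0,"wy": 0,"wz": 0,"claw": 1},
    {"tx": 0,"ty": 0,"tz": -0.1,"wx": 0,"wy": 0,"wz": 0,"claw": 1},
    {"tx": 0,"ty": 0,"tz": 0,"wx": 0,"wy": 0,"wz": 0,"claw": 1}
  ]
}}

```text
clock: 15.4
tcp_pos: [0.6262, -0.039, 0.0824]
orientation: [0.0, 0.446, 0.895, 0.0]
wrist_force: [0.5, 2.7, -0.4]
finger_gap: 0.0639
grip_force: 45.0
```

{"method": "carry_out", "body": {
  "moves": [
    {"tx": 0,"ty": 0,"tz": -0.1,"wx": 0,"wy": 0,"wz": 0,"claw": 1},
    {"tx": 0,"ty": 0,"tz": -0.1,"wx": 0,"wy": 0,"wz": 0,"claw": 1},
    {"tx": 0,"ty": 0,"tz": 0,"wx": 0,"wy": 0,"wz": 0,"claw": 1}
  ]
}}

```text
clock: 15.78
tcp_pos: [0.6264, -0.0391, 0.082]
orientation: [0.001, 0.446, 0.895, 0.0]
wrist_force: [-2.6, 1.8, 8.8]
finger_gap: 0.0639
grip_force: 46.0
```

```bash
python3 -c "
from h import *
st()
b=read_camera('scene');W=cloud(b);P=W[(np.hypot(W[...,0]-.626,W[...,1]+.04)<.04)&(W[...,2]>.09)&(W[...,2]<.14)];z=P[:,2];print(np.histogram(z,bins=np.arange(.1,.14,.003)))
a=read_camera('top');W=cloud(a);P=W[(np.hypot(W[...,0]-.626,W[...,1]+.04)<.034)&(W[...,2]>.1)&(W[...,2]<.14)];z=P[:,2];print(np.histogram(z,bins=np.arange(.1,.14,.003)))
"
```

```text
t 15.78 tcp [ 0.6264 -0.0391  0.082 ] xang 127.1 z [ 0.002  0.    -1.   ] F [-2.6  1.8  8.8] M [0.73 0.69 0.05] gap 0.0639 grip 46.0 J [-0.19  0.49 -0.06  1.02  0.    0.73]
(array([25, 25, 26, 25, 28, 26, 27, 14, 12,  4,  6,  8,  8]), array([0.1  , 0.103, 0.106, 0.109, 0.112, 0.115, 0.118, 0.121, 0.124,
       0.127, 0.13 , 0.133, 0.136, 0.139]))
(array([ 6,  6,  3,  6, 10, 10, 19, 12,  1,  0,  0,  0,  0]), array([0.1  , 0.103, 0.106, 0.109, 0.112, 0.115, 0.118, 0.121, 0.124,
       0.127, 0.13 , 0.133, 0.136, 0.139]))
```

The cup met its stop at TCP z 0.082 with the rim at 0.12 m, so it is fully seated. I release it and go to look at the nutmegs.

{"method": "carry_out", "body": {
  "moves": [
    {"tx": 0,"ty": 0,"tz": 0,"wx": 0,"wy": 0,"wz": 0,"claw": -1},
    {"tx": 0,"ty": 0,"tz": 0,"wx": 0,"wy": 0,"wz": 0,"claw": -1},
    {"tx": 0,"ty": 0,"tz": 0,"wx": 0,"wy": 0,"wz": 0,"claw": -1},
    {"tx": 0,"ty": 0,"tz": 1,"wx": 0,"wy": 0,"wz": 0,"claw": -1},
    {"tx": 0,"ty": 0,"tz": 4,"wx": 0,"wy": 0,"wz": 0,"claw": -1},
    {"tx": 0,"ty": 0,"tz": 4,"wx": 0,"wy": 0,"wz": 0,"claw": -1},
    {"tx": 0,"ty": 0,"tz": 4,"wx": 0,"wy": 0,"wz": 0,"claw": -1}
  ]
}}

```text
clock: 16.75
tcp_pos: [0.626, -0.0394, 0.2123]
orientation: [0.0, 0.446, 0.895, 0.0]
wrist_force: [0.9, -0.3, 0.6]
finger_gap: 0.0852
grip_force: 0.0
```

{"method": "carry_out", "body": {
  "moves": [
    {"tx": -3.3,"ty": -4.8,"tz": 0,"wx": 0,"wy": 0,"wz": -0.108,"claw": -1},
    {"tx": -3.3,"ty": -4.8,"tz": 0,"wx": 0,"wy": 0,"wz": -0.108,"claw": -1},
    {"tx": -3.3,"ty": -4.8,"tz": 0,"wx": 0,"wy": 0,"wz": -0.108,"claw": -1},
    {"tx": -3.3,"ty": -4.8,"tz": 0,"wx": 0,"wy": 0,"wz": -0.108,"claw": -1},
    {"tx": -3.3,"ty": -4.8,"tz": 0,"wx": 0,"wy": 0,"wz": -0.108,"claw": -1},
    {"tx": -3.3,"ty": -4.8,"tz": -3,"wx": 0,"wy": 0,"wz": -0.108,"claw": -1},
    {"tx": 0,"ty": 0,"tz": 0,"wx": 0,"wy": 0,"wz": 0,"claw": -1},
    {"tx": 0,"ty": 0,"tz": 0,"wx": 0,"wy": 0,"wz": 0,"claw": -1}
  ]
}}

```text
clock: 17.75
tcp_pos: [0.4294, -0.3253, 0.1823]
orientation: [0.0, 0.708, 0.707, 0.0]
wrist_force: [0.1, 0.1, 0.3]
finger_gap: 0.0851
grip_force: 0.0
```

```bash
cat >> h.py <<'E'
def wnut(c):
    hsv=cv2.cvtColor(c['image'],cv2.COLOR_BGR2HSV);W=wcloud(c)
    m=((hsv[...,1]>75)&(hsv[...,0]<25)&(hsv[...,2]<150)&(W[...,2]<.04)&(W[...,2]>-.01)&(W[...,0]>.3)&(W[...,0]<.56)&(W[...,1]<-.15)&(W[...,1]>-.45)).astype(np.uint8)
    for q in cv2.findContours(m,cv2.RETR_EXTERNAL,cv2.CHAIN_APPROX_NONE)[0]:
        if cv2.contourArea(q)<60: continue
        P=won(c,q[:,0,0],q[:,0,1],.010)[:,:2]*1000
        (x,y),ax,an=cv2.fitEllipse(P.astype(np.float32).reshape(-1,1,2))
        M=np.zeros_like(m);cv2.drawContours(M,[q],-1,1,-1);z=W[...,2][M>0]
        print('nut',np.round([x,y],1),'axes',np.round(ax,1),'long',round((an+90)%180),'ztop',np.nanpercentile(z,95).round(4),'px',q[:,0].mean(0).round())
E
python3 - <<'E'
from h import *
st();c=wrist();wnut(c)
W=wcloud(c);P=W[(abs(W[...,0]-.43)<.06)&(abs(W[...,1]+.28)<.09)];print('floor',np.nanmedian(P[:,2]))
a=read_camera('top')
for n in nutmegs(a): print(n[0],n[2])
W=cloud(a);P=W[(np.hypot(W[...,0]-.626,W[...,1]+.04)<.036)&(W[...,2]>.1)&(W[...,2]<.14)];print('rim',np.percentile(P[:,2],[50,95]),circ(P[P[:,2]>.115]))
P=W[(np.hypot(W[...,0]-.48,W[...,1]+.116)<.07)&(W[...,2]>.098)&(W[...,2]<.13)];print('wing',P.mean(0));e,V=np.linalg.eigh(np.cov(P[:,:2].T));print(np.degrees(np.arctan2(V[1,1],V[0,1])),np.sqrt(12*e))
cv2.imwrite('pics/8.png',cv2.resize(c['image'],(800,600)))
E
```

```text
t 17.75 tcp [ 0.4294 -0.3253  0.1823] xang 89.9 z [ 0.001  0.    -1.   ] F [0.1 0.1 0.3] M [-0.    0.04  0.01] gap 0.0851 grip 0.0 J [-0.8   0.26 -0.14  1.16  0.    0.77]
nut [ 393.3 -351.5] axes [17.2 22.2] long 110 ztop 0.0228 px [219. 199.]
nut [ 462.6 -339.4] axes [14.8 21. ] long 103 ztop 0.0231 px [282. 189.]
nut [ 471.6 -286.7] axes [14.1 20.1] long 109 ztop 0.0224 px [291. 142.]
nut [ 387.  -275.3] axes [16.7 21.7] long 93 ztop 0.0225 px [211. 130.]
nut [ 414.8 -215.2] axes [16.  20.7] long 55 ztop 0.0208 px [237.  74.]
floor 0.24838278417585857
[ 0.4153 -0.2168  0.01  ] 60.0
[ 0.4707 -0.2876  0.01  ] 110.0
[ 0.4284 -0.3102  0.01  ] 129.0
rim [0.11621255 0.12168682] (array([ 0.62620551, -0.03903969]), np.float64(0.031136298953119007))
wing [ 0.47584857 -0.10942524  0.1107788 ]
89.8885001062716 [0.01284363 0.05235184]
```

View pics/8.png

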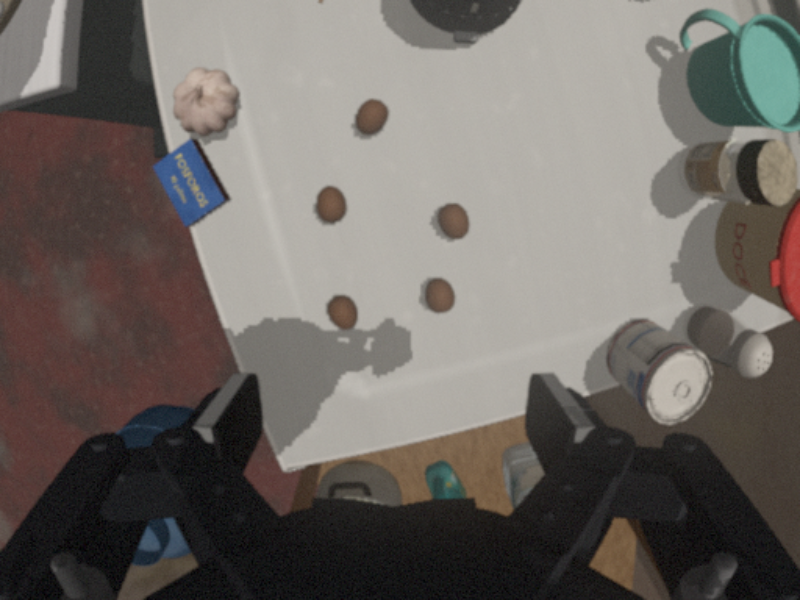

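The five nutmegs are clear at (343,312), (440,295), (453,221), (331,204) and (372,117). The floor there is about 2 mm above zero. I pick the first one at (393,-351) mm.

{"method": "carry_out", "body": {
  "moves": [
    {"tx": -1.8,"ty": -1.3,"tz": -3,"wx": 0,"wy": 0,"wz": 0.175,"claw": -0.2},
    {"tx": -1.8,"ty": -1.3,"tz": -3,"wx": 0,"wy": 0,"wz": 0.175,"claw": 0},
    {"tx": 0,"ty": 0,"tz": -3.5,"wx": 0,"wy": 0,"wz": 0,"claw": 0},
    {"tx": 0,"ty": 0,"tz": -3.5,"wx": 0,"wy": 0,"wz": 0,"claw": 0},
    {"tx": 0,"ty": 0,"tz": -2.5,"wx": 0,"wy": 0,"wz": 0,"claw": 0},
    {"tx": 0,"ty": 0,"tz": -1.6,"wx": 0,"wy": 0,"wz": 0,"claw": 0},
    {"tx": 0,"ty": 0,"tz": -0.5,"wx": 0,"wy": 0,"wz": 0,"claw": 0},
    {"tx": 0,"ty": 0,"tz": 0,"wx": 0,"wy": 0,"wz": 0,"claw": 0}
  ],
  "newtons": 30
}}

```text
clock: 18.85
tcp_pos: [0.3941, -0.3512, 0.0062]
orientation: [0.0, 0.573, 0.819, -0.0]
wrist_force: [0.1, -0.0, 0.6]
finger_gap: 0.0426
grip_force: 0.0
```

{"method": "carry_out", "body": {
  "moves": [
    {"tx": 0,"ty": 0,"tz": 0,"wx": 0,"wy": 0,"wz": 0,"claw": 1},
    {"tx": 0,"ty": 0,"tz": 0,"wx": 0,"wy": 0,"wz": 0,"claw": 1},
    {"tx": 0,"ty": 0,"tz": 0,"wx": 0,"wy": 0,"wz": 0,"claw": 1},
    {"tx": 0,"ty": 0,"tz": 0,"wx": 0,"wy": 0,"wz": 0,"claw": 1}
  ]
}}

```text
clock: 19.35
tcp_pos: [0.3941, -0.3519, 0.0068]
orientation: [0.001, 0.574, 0.819, -0.0]
wrist_force: [-0.2, 1.1, 5.6]
finger_gap: 0.0185
grip_force: 30.9
```

{"method": "carry_out", "body": {
  "moves": [
    {"tx": 0,"ty": 0,"tz": 4,"wx": 0,"wy": 0,"wz": 0,"claw": 1},
    {"tx": 0,"ty": 0,"tz": 4,"wx": 0,"wy": 0,"wz": 0,"claw": 1},
    {"tx": 0,"ty": 0,"tz": 4,"wx": 0,"wy": 0,"wz": 0,"claw": 1},
    {"tx": 0,"ty": 0,"tz": 4,"wx": 0,"wy": 0,"wz": 0,"claw": 1}
  ]
}}

```text
clock: 19.85
tcp_pos: [0.3932, -0.3511, 0.1671]
orientation: [0.0, 0.574, 0.819, -0.0]
wrist_force: [0.3, -0.5, 0.2]
finger_gap: 0.0182
grip_force: 30.2
```

{"method": "carry_out", "body": {
  "moves": [
    {"tx": 3.33,"ty": 4.46,"tz": 0,"wx": 0,"wy": 0,"wz": 0,"claw": 1},
    {"tx": 3.33,"ty": 4.46,"tz": 0,"wx": 0,"wy": 0,"wz": 0,"claw": 1},
    {"tx": 3.33,"ty": 4.46,"tz": 0,"wx": 0,"wy": 0,"wz": 0,"claw": 1},
    {"tx": 3.33,"ty": 4.46,"tz": 0,"wx": 0,"wy": 0,"wz": 0,"claw": 1},
    {"tx": 3.33,"ty": 4.46,"tz": 0,"wx": 0,"wy": 0,"wz": 0,"claw": 1},
    {"tx": 3.33,"ty": 4.46,"tz": 0,"wx": 0,"wy": 0,"wz": 0,"claw": 1},
    {"tx": 3.33,"ty": 4.46,"tz": 0,"wx": 0,"wy": 0,"wz": 0,"claw": 1},
    {"tx": 0,"ty": 0,"tz": 0,"wx": 0,"wy": 0,"wz": 0,"claw": 1}
  ]
}}

```text
clock: 20.85
tcp_pos: [0.6281, -0.0357, 0.1652]
orientation: [0.0, 0.572, 0.821, 0.0]
wrist_force: [-0.2, 0.1, -1.2]
finger_gap: 0.0181
grip_force: 30.1
```

{"method": "carry_out", "body": {
  "moves": [
    {"tx": 0,"ty": 0,"tz": -2.5,"wx": 0,"wy": 0,"wz": 0,"claw": 1},
    {"tx": 0,"ty": 0,"tz": -2,"wx": 0,"wy": 0,"wz": 0,"claw": 1},
    {"tx": 0,"ty": 0,"tz": 0,"wx": 0,"wy": 0,"wz": 0,"claw": 1},
    {"tx": 0,"ty": 0,"tz": 0,"wx": 0,"wy": 0,"wz": 0,"claw": 1},
    {"tx": 0,"ty": 0,"tz": 0,"wx": 0,"wy": 0,"wz": 0,"claw": 0.2},
    {"tx": 0,"ty": 0,"tz": 0,"wx": 0,"wy": 0,"wz": 0,"claw": 0.2},
    {"tx": 0,"ty": 0,"tz": 0,"wx": 0,"wy": 0,"wz": 0,"claw": 0.2}
  ]
}}

```text
clock: 21.72
tcp_pos: [0.6268, -0.039, 0.1212]
orientation: [0.0, 0.574, 0.819, 0.0]
wrist_force: [0.2, 0.0, 0.3]
finger_gap: 0.0343
grip_force: 0.0
```

Run:
```python
from h import *
st();a=read_camera('top')
for n in nutmegs(a): print(n[0],n[2])
c=wrist();hsv=cv2.cvtColor(c['image'],cv2.COLOR_BGR2HSV);W=wcloud(c)
m=(hsv[...,1]>75)&(hsv[...,0]<25)&(W[...,2]>.07)&(np.hypot(W[...,0]-.626,W[...,1]+.039)<.035);print('in cup px',m.sum(),np.nanmean(W[m],0))
```

```text
t 21.73 tcp [ 0.6268 -0.039   0.1212] xang 110.0 z [ 0.001 -0.    -1.   ] F [0.2 0.  0.3] M [0.06 0.01 0.02] gap 0.0343 grip 0.0 J [-0.19  0.46 -0.    1.1   0.    1.03]
[ 0.388  -0.2756  0.01  ] 93.0
[ 0.4158 -0.2168  0.01  ] 47.0
[ 0.4622 -0.3395  0.01  ] 108.0
[ 0.4707 -0.2876  0.01  ] 119.0
in cup px 907 [ 0.62556505 -0.03544113  0.09942474]
```

{"method": "carry_out", "body": {
  "moves": [
    {"tx": 0,"ty": 0,"tz": 4.5,"wx": 0,"wy": 0,"wz": 0,"claw": 0.2},
    {"tx": -2.73,"ty": -5,"tz": 0,"wx": 0,"wy": 0,"wz": -0.08,"claw": 0},
    {"tx": -2.73,"ty": -5,"tz": 0,"wx": 0,"wy": 0,"wz": 0,"claw": 0},
    {"tx": -2.73,"ty": -5,"tz": 0,"wx": 0,"wy": 0,"wz": 0,"claw": 0},
    {"tx": -2.73,"ty": -5,"tz": 0,"wx": 0,"wy": 0,"wz": 0,"claw": 0},
    {"tx": -2.73,"ty": -5,"tz": 0,"wx": 0,"wy": 0,"wz": 0,"claw": 0},
    {"tx": -2.73,"ty": -5,"tz": 0,"wx": 0,"wy": 0,"wz": 0,"claw": 0},
    {"tx": 0,"ty": 0,"tz": -4,"wx": 0,"wy": 0,"wz": 0,"claw": 0}
  ]
}}

```text
clock: 22.82
tcp_pos: [0.463, -0.3448, 0.1285]
orientation: [0.004, 0.608, 0.794, -0.001]
wrist_force: [0.5, -0.4, -0.2]
finger_gap: 0.0428
grip_force: 0.0
```

{"method": "carry_out", "body": {
  "moves": [
    {"tx": 0,"ty": 0,"tz": -4,"wx": 0,"wy": 0,"wz": 0,"claw": 0},
    {"tx": 0,"ty": 0,"tz": -4,"wx": 0,"wy": 0,"wz": 0,"claw": 0},
    {"tx": 0,"ty": 0,"tz": -3,"wx": 0,"wy": 0,"wz": 0,"claw": 0},
    {"tx": 0,"ty": 0,"tz": -0.9,"wx": 0,"wy": 0,"wz": 0,"claw": 0},
    {"tx": 0,"ty": 0,"tz": 0,"wx": 0,"wy": 0,"wz": 0,"claw": 0},
    {"tx": 0,"ty": 0,"tz": 0,"wx": 0,"wy": 0,"wz": 0,"claw": 0}
  ]
}}

```text
clock: 23.58
tcp_pos: [0.4637, -0.3398, 0.0082]
orientation: [0.001, 0.606, 0.796, -0.0]
wrist_force: [-0.1, 0.7, -0.3]
finger_gap: 0.043
grip_force: 0.0
```

{"method": "carry_out", "body": {
  "moves": [
    {"tx": 0,"ty": 0,"tz": 0,"wx": 0,"wy": 0,"wz": 0,"claw": 1},
    {"tx": 0,"ty": 0,"tz": 0,"wx": 0,"wy": 0,"wz": 0,"claw": 1},
    {"tx": 0,"ty": 0,"tz": 0,"wx": 0,"wy": 0,"wz": 0,"claw": 1},
    {"tx": 0,"ty": 0,"tz": 0,"wx": 0,"wy": 0,"wz": 0,"claw": 1},
    {"tx": 0,"ty": 0,"tz": 4,"wx": 0,"wy": 0,"wz": 0,"claw": 1},
    {"tx": 0,"ty": 0,"tz": 4,"wx": 0,"wy": 0,"wz": 0,"claw": 1},
    {"tx": 0,"ty": 0,"tz": 4,"wx": 0,"wy": 0,"wz": 0,"claw": 1},
    {"tx": 0,"ty": 0,"tz": 4,"wx": 0,"wy": 0,"wz": 0,"claw": 1}
  ]
}}

```text
clock: 24.58
tcp_pos: [0.4626, -0.3388, 0.1681]
orientation: [0.0, 0.606, 0.796, 0.0]
wrist_force: [0.1, -0.2, -0.4]
finger_gap: 0.0181
grip_force: 30.1
```

{"method": "carry_out", "body": {
  "moves": [
    {"tx": 2.72,"ty": 4.95,"tz": 0,"wx": 0,"wy": 0,"wz": 0,"claw": 1},
    {"tx": 2.72,"ty": 4.95,"tz": 0,"wx": 0,"wy": 0,"wz": 0,"claw": 1},
    {"tx": 2.72,"ty": 4.95,"tz": 0,"wx": 0,"wy": 0,"wz": 0,"claw": 1},
    {"tx": 2.72,"ty": 4.95,"tz": 0,"wx": 0,"wy": 0,"wz": 0,"claw": 1},
    {"tx": 2.72,"ty": 4.95,"tz": 0,"wx": 0,"wy": 0,"wz": 0,"claw": 1},
    {"tx": 2.72,"ty": 4.95,"tz": 0,"wx": 0,"wy": 0,"wz": 0,"claw": 1},
    {"tx": 0,"ty": 0,"tz": 0,"wx": 0,"wy": 0,"wz": 0,"claw": 1}
  ]
}}

```text
clock: 25.45
tcp_pos: [0.6272, -0.0382, 0.1665]
orientation: [0.0, 0.604, 0.797, 0.0]
wrist_force: [-0.7, 1.1, -0.2]
finger_gap: 0.0182
grip_force: 30.1
```

{"method": "carry_out", "body": {
  "moves": [
    {"tx": 0,"ty": 0,"tz": -2.5,"wx": 0,"wy": 0,"wz": 0,"claw": 1},
    {"tx": 0,"ty": 0,"tz": -2,"wx": 0,"wy": 0,"wz": 0,"claw": 1},
    {"tx": 0,"ty": 0,"tz": 0,"wx": 0,"wy": 0,"wz": 0,"claw": 1},
    {"tx": 0,"ty": 0,"tz": 0,"wx": 0,"wy": 0,"wz": 0,"claw": 1},
    {"tx": 0,"ty": 0,"tz": 0,"wx": 0,"wy": 0,"wz": 0,"claw": 0.2},
    {"tx": 0,"ty": 0,"tz": 0,"wx": 0,"wy": 0,"wz": 0,"claw": 0.2},
    {"tx": 0,"ty": 0,"tz": 0,"wx": 0,"wy": 0,"wz": 0,"claw": 0.2}
  ]
}}

```text
clock: 26.32
tcp_pos: [0.6262, -0.042, 0.1222]
orientation: [0.0, 0.606, 0.796, 0.0]
wrist_force: [0.5, -0.3, 0.3]
finger_gap: 0.0344
grip_force: 0.0
```

```bash
cat > chk.py <<'E'
from h import *
st();a=read_camera('top')
for n in nutmegs(a): print(n[0],n[2])
c=wrist();hsv=cv2.cvtColor(c['image'],cv2.COLOR_BGR2HSV);W=wcloud(c)
m=(hsv[...,1]>75)&(hsv[...,0]<25)&(W[...,2]>.07)&(np.hypot(W[...,0]-.626,W[...,1]+.039)<.035);print('in cup px',m.sum(),np.nanmean(W[m],0),np.percentile(W[m][:,2],98))
E
python3 chk.py
```

```text
t 26.32 tcp [ 0.6262 -0.042   0.1222] xang 105.4 z [ 0.001 -0.    -1.   ] F [ 0.5 -0.3  0.3] M [-0.   -0.05  0.02] gap 0.0344 grip 0.0 J [-0.19  0.46 -0.    1.1  -0.    1.11]
[ 0.3881 -0.2758  0.01  ] 95.0
[ 0.415  -0.2177  0.01  ] 54.0
[ 0.4708 -0.2877  0.01  ] 107.0
in cup px 1599 [ 0.6249882  -0.03659803  0.1128558 ] 0.12090274912361745
```

{"method": "carry_out", "body": {
  "moves": [
    {"tx": 0,"ty": 0,"tz": 2,"wx": 0,"wy": 0,"wz": 0,"claw": 0.2},
    {"tx": 0,"ty": 0,"tz": 2.5,"wx": 0,"wy": 0,"wz": 0,"claw": 0.0},
    {"tx": 0,"ty": 0,"tz": 0,"wx": 0,"wy": 0,"wz": 0,"claw": 0.0}
  ]
}}

```text
clock: 26.8
tcp_pos: [0.6274, -0.0422, 0.1689]
orientation: [0.002, 0.606, 0.796, 0.001]
wrist_force: [-0.2, -0.6, -0.0]
finger_gap: 0.0431
grip_force: 0.0
```

```bash
python3 chk.py; python3 -c "
from h import *
c=wrist();u,v=map(int,wproj(c,(.626,-.039,.12)));print(u,v);cv2.imwrite('pics/9.png',cv2.resize(c['image'][max(0,v-60):v+60,u-70:u+70],(560,480)))"
```

```text
t 26.8 tcp [ 0.6274 -0.0422  0.1689] xang 105.4 z [ 0.004 -0.001 -1.   ] F [-0.2 -0.6 -0. ] M [ 0.03  0.03 -0.05] gap 0.0431 grip 0.0 J [-0.19  0.44  0.07  1.2   0.    1.11]
[ 0.3881 -0.2756  0.01  ] 94.0
[ 0.4707 -0.2874  0.01  ] 115.0
in cup px 932 [ 0.62528802 -0.03683984  0.11333266] 0.12066525957913111
253 212
```

View pics/9.png

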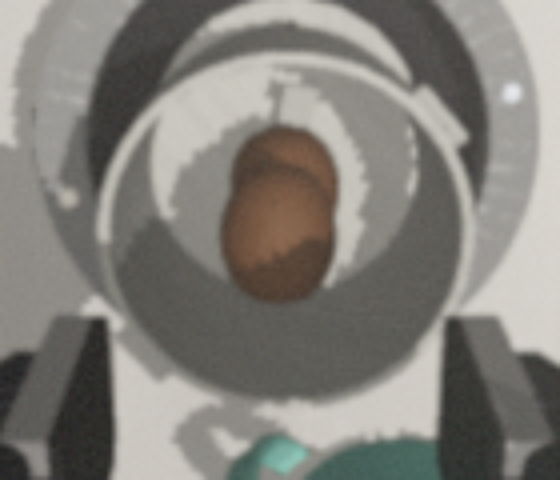

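The second nutmeg is balanced on the first, at crop centre (280,230), with its top level with the rim. I'll drop the next ones off-centre to topple it inside. Next I pick nutmeg 3.

{"method": "carry_out", "body": {
  "moves": [
    {"tx": -3.12,"ty": -4.9,"tz": 0,"wx": 0,"wy": 0,"wz": 0.05,"claw": 0},
    {"tx": -3.12,"ty": -4.9,"tz": 0,"wx": 0,"wy": 0,"wz": 0,"claw": 0},
    {"tx": -3.12,"ty": -4.9,"tz": 0,"wx": 0,"wy": 0,"wz": 0,"claw": 0},
    {"tx": -3.12,"ty": -4.9,"tz": 0,"wx": 0,"wy": 0,"wz": 0,"claw": 0},
    {"tx": -3.12,"ty": -4.9,"tz": 0,"wx": 0,"wy": 0,"wz": 0,"claw": 0},
    {"tx": 0,"ty": 0,"tz": -4,"wx": 0,"wy": 0,"wz": 0,"claw": 0},
    {"tx": 0,"ty": 0,"tz": -4,"wx": 0,"wy": 0,"wz": 0,"claw": 0}
  ]
}}

```text
clock: 27.82
tcp_pos: [0.469, -0.2879, 0.0852]
orientation: [0.0, 0.587, 0.81, 0.0]
wrist_force: [1.1, -0.3, 0.2]
finger_gap: 0.0427
grip_force: 0.0
```

{"method": "carry_out", "body": {
  "moves": [
    {"tx": 0,"ty": 0,"tz": -4,"wx": 0,"wy": 0,"wz": 0,"claw": 0},
    {"tx": 0,"ty": 0,"tz": -3,"wx": 0,"wy": 0,"wz": 0,"claw": 0},
    {"tx": 0,"ty": 0,"tz": -1,"wx": 0,"wy": 0,"wz": 0,"claw": 0},
    {"tx": 0,"ty": 0,"tz": 0,"wx": 0,"wy": 0,"wz": 0,"claw": 0},
    {"tx": 0,"ty": 0,"tz": 0,"wx": 0,"wy": 0,"wz": 0,"claw": 0}
  ]
}}

```text
clock: 28.45
tcp_pos: [0.4708, -0.2876, 0.0079]
orientation: [0.001, 0.586, 0.81, -0.0]
wrist_force: [0.2, -0.1, 0.4]
finger_gap: 0.0428
grip_force: 0.0
```

{"method": "carry_out", "body": {
  "moves": [
    {"tx": 0,"ty": 0,"tz": 0,"wx": 0,"wy": 0,"wz": 0,"claw": 1},
    {"tx": 0,"ty": 0,"tz": 0,"wx": 0,"wy": 0,"wz": 0,"claw": 1},
    {"tx": 0,"ty": 0,"tz": 0,"wx": 0,"wy": 0,"wz": 0,"claw": 1},
    {"tx": 0,"ty": 0,"tz": 0,"wx": 0,"wy": 0,"wz": 0,"claw": 1},
    {"tx": 0,"ty": 0,"tz": 4,"wx": 0,"wy": 0,"wz": 0,"claw": 1},
    {"tx": 0,"ty": 0,"tz": 4,"wx": 0,"wy": 0,"wz": 0,"claw": 1},
    {"tx": 0,"ty": 0,"tz": 4,"wx": 0,"wy": 0,"wz": 0,"claw": 1},
    {"tx": 0,"ty": 0,"tz": 4,"wx": 0,"wy": 0,"wz": 0,"claw": 1}
  ]
}}

```text
clock: 29.45
tcp_pos: [0.4698, -0.2868, 0.1683]
orientation: [0.0, 0.586, 0.81, 0.0]
wrist_force: [1.3, 0.1, -0.2]
finger_gap: 0.018
grip_force: 29.6
```

{"method": "carry_out", "body": {
  "moves": [
    {"tx": 3.41,"ty": 5.07,"tz": 0,"wx": 0,"wy": 0,"wz": 0,"claw": 1},
    {"tx": 3.41,"ty": 5.07,"tz": 0,"wx": 0,"wy": 0,"wz": 0,"claw": 1},
    {"tx": 3.41,"ty": 5.07,"tz": 0,"wx": 0,"wy": 0,"wz": 0,"claw": 1},
    {"tx": 3.41,"ty": 5.07,"tz": 0,"wx": 0,"wy": 0,"wz": 0,"claw": 1},
    {"tx": 3.41,"ty": 5.07,"tz": 0,"wx": 0,"wy": 0,"wz": 0,"claw": 1},
    {"tx": 0,"ty": 0,"tz": 0,"wx": 0,"wy": 0,"wz": 0,"claw": 1},
    {"tx": 0,"ty": 0,"tz": -2,"wx": 0,"wy": 0,"wz": 0,"claw": 1}
  ]
}}

```text
clock: 30.32
tcp_pos: [0.6417, -0.0331, 0.148]
orientation: [0.002, 0.585, 0.811, 0.001]
wrist_force: [-0.0, -0.3, -0.1]
finger_gap: 0.018
grip_force: 29.6
```

{"method": "carry_out", "body": {
  "moves": [
    {"tx": 0,"ty": 0,"tz": -1.7,"wx": 0,"wy": 0,"wz": 0,"claw": 1},
    {"tx": 0,"ty": 0,"tz": -0.6,"wx": 0,"wy": 0,"wz": 0,"claw": 1},
    {"tx": 0,"ty": 0,"tz": 0,"wx": 0,"wy": 0,"wz": 0,"claw": 1},
    {"tx": 0,"ty": 0,"tz": 0,"wx": 0,"wy": 0,"wz": 0,"claw": 0.3},
    {"tx": 0,"ty": 0,"tz": 0,"wx": 0,"wy": 0,"wz": 0,"claw": 0.3},
    {"tx": 0,"ty": 0,"tz": 0,"wx": 0,"wy": 0,"wz": 0,"claw": 0.3},
    {"tx": 0,"ty": 0,"tz": 2.3,"wx": 0,"wy": 0,"wz": 0,"claw": 0.3},
    {"tx": 0,"ty": 0,"tz": 2,"wx": 0,"wy": 0,"wz": 0,"claw": 0.3}
  ]
}}

```text
clock: 31.32
tcp_pos: [0.6404, -0.0334, 0.1674]
orientation: [-0.0, 0.586, 0.81, 0.0]
wrist_force: [0.3, 0.1, -0.2]
finger_gap: 0.03
grip_force: 0.0
```

```bash
python3 chk.py; python3 -c "
from h import *
c=wrist();u,v=map(int,wproj(c,(.626,-.039,.12)));print(u,v);cv2.imwrite('pics/10.png',cv2.resize(c['image'][max(0,v-60):v+60,u-70:u+70],(560,480)))"
```

```text
t 31.32 tcp [ 0.6404 -0.0334  0.1674] xang 108.3 z [ 0.  0. -1.] F [ 0.3  0.1 -0.2] M [-0.06 -0.02 -0.02] gap 0.03 grip 0.0 J [-0.18  0.47  0.11  1.22  0.    1.07]
[ 0.388  -0.2758  0.01  ] 95.0
[ 0.4149 -0.2177  0.01  ] 44.0
in cup px 1610 [ 0.6224465  -0.03913206  0.10425875] 0.11656256259091739
226 214
```

View pics/10.png

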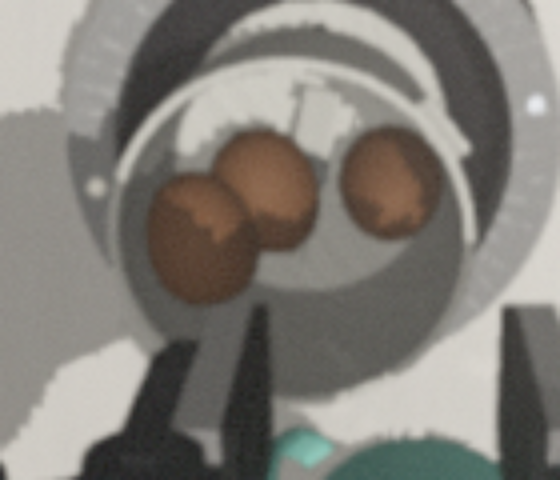

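All three nutmegs are now spread inside the cup, at crop (390,180), (265,190) and (200,240). Next I pick nutmeg 4.

{"method": "carry_out", "body": {
  "moves": [
    {"tx": -4.21,"ty": -4.04,"tz": 0,"wx": 0,"wy": 0,"wz": -0.042,"claw": 0},
    {"tx": -4.21,"ty": -4.04,"tz": 0,"wx": 0,"wy": 0,"wz": -0.042,"claw": 0},
    {"tx": -4.21,"ty": -4.04,"tz": 0,"wx": 0,"wy": 0,"wz": -0.042,"claw": 0},
    {"tx": -4.21,"ty": -4.04,"tz": 0,"wx": 0,"wy": 0,"wz": -0.042,"claw": 0},
    {"tx": -4.21,"ty": -4.04,"tz": 0,"wx": 0,"wy": 0,"wz": -0.042,"claw": 0},
    {"tx": -4.21,"ty": -4.04,"tz": 0,"wx": 0,"wy": 0,"wz": -0.042,"claw": 0},
    {"tx": 0,"ty": 0,"tz": -4,"wx": 0,"wy": 0,"wz": 0,"claw": 0},
    {"tx": 0,"ty": 0,"tz": -4,"wx": 0,"wy": 0,"wz": 0,"claw": 0}
  ]
}}

```text
clock: 32.48
tcp_pos: [0.387, -0.2767, 0.0855]
orientation: [0.0, 0.684, 0.729, 0.0]
wrist_force: [-0.3, 0.2, -1.0]
finger_gap: 0.0426
grip_force: 0.0
```

{"method": "carry_out", "body": {
  "moves": [
    {"tx": 0,"ty": 0,"tz": -4,"wx": 0,"wy": 0,"wz": 0,"claw": 0},
    {"tx": 0,"ty": 0,"tz": -3,"wx": 0,"wy": 0,"wz": 0,"claw": 0},
    {"tx": 0,"ty": 0,"tz": -1,"wx": 0,"wy": 0,"wz": 0,"claw": 0},
    {"tx": 0,"ty": 0,"tz": 0,"wx": 0,"wy": 0,"wz": 0,"claw": 0},
    {"tx": 0,"ty": 0,"tz": 0,"wx": 0,"wy": 0,"wz": 0,"claw": 0}
  ]
}}

```text
clock: 33.1
tcp_pos: [0.3886, -0.2765, 0.0077]
orientation: [0.001, 0.683, 0.73, -0.0]
wrist_force: [-0.4, 0.1, -0.0]
finger_gap: 0.0427
grip_force: 0.0
```

{"method": "carry_out", "body": {
  "moves": [
    {"tx": 0,"ty": 0,"tz": 0,"wx": 0,"wy": 0,"wz": 0,"claw": 1},
    {"tx": 0,"ty": 0,"tz": 0,"wx": 0,"wy": 0,"wz": 0,"claw": 1},
    {"tx": 0,"ty": 0,"tz": 0,"wx": 0,"wy": 0,"wz": 0,"claw": 1},
    {"tx": 0,"ty": 0,"tz": 0,"wx": 0,"wy": 0,"wz": 0,"claw": 1},
    {"tx": 0,"ty": 0,"tz": 4,"wx": 0,"wy": 0,"wz": 0,"claw": 1},
    {"tx": 0,"ty": 0,"tz": 4,"wx": 0,"wy": 0,"wz": 0,"claw": 1},
    {"tx": 0,"ty": 0,"tz": 4,"wx": 0,"wy": 0,"wz": 0,"claw": 1},
    {"tx": 0,"ty": 0,"tz": 4,"wx": 0,"wy": 0,"wz": 0,"claw": 1}
  ]
}}

```text
clock: 34.1
tcp_pos: [0.3878, -0.2758, 0.1683]
orientation: [0.0, 0.683, 0.73, 0.0]
wrist_force: [-0.0, 0.7, -0.2]
finger_gap: 0.0179
grip_force: 30.2
```

{"method": "carry_out", "body": {
  "moves": [
    {"tx": 4.04,"ty": 3.76,"tz": 0,"wx": 0,"wy": 0,"wz": 0,"claw": 1},
    {"tx": 4.04,"ty": 3.76,"tz": 0,"wx": 0,"wy": 0,"wz": 0,"claw": 1},
    {"tx": 4.04,"ty": 3.76,"tz": 0,"wx": 0,"wy": 0,"wz": 0,"claw": 1},
    {"tx": 4.04,"ty": 3.76,"tz": 0,"wx": 0,"wy": 0,"wz": 0,"claw": 1},
    {"tx": 4.04,"ty": 3.76,"tz": 0,"wx": 0,"wy": 0,"wz": 0,"claw": 1},
    {"tx": 4.04,"ty": 3.76,"tz": 0,"wx": 0,"wy": 0,"wz": 0,"claw": 1},
    {"tx": 0,"ty": 0,"tz": 0,"wx": 0,"wy": 0,"wz": 0,"claw": 1},
    {"tx": 0,"ty": 0,"tz": -2,"wx": 0,"wy": 0,"wz": 0,"claw": 1}
  ]
}}

```text
clock: 35.1
tcp_pos: [0.6313, -0.0501, 0.1479]
orientation: [0.001, 0.683, 0.731, 0.001]
wrist_force: [-0.1, -0.4, -0.6]
finger_gap: 0.0184
grip_force: 30.2
```

{"method": "carry_out", "body": {
  "moves": [
    {"tx": 0,"ty": 0,"tz": -1.7,"wx": 0,"wy": 0,"wz": 0,"claw": 1},
    {"tx": 0,"ty": 0,"tz": -0.6,"wx": 0,"wy": 0,"wz": 0,"claw": 1},
    {"tx": 0,"ty": 0,"tz": 0,"wx": 0,"wy": 0,"wz": 0,"claw": 1},
    {"tx": 0,"ty": 0,"tz": 0,"wx": 0,"wy": 0,"wz": 0,"claw": 0.3},
    {"tx": 0,"ty": 0,"tz": 0,"wx": 0,"wy": 0,"wz": 0,"claw": 0.3},
    {"tx": 0,"ty": 0,"tz": 0,"wx": 0,"wy": 0,"wz": 0,"claw": 0.3},
    {"tx": 0,"ty": 0,"tz": 2.3,"wx": 0,"wy": 0,"wz": 0,"claw": 0.3},
    {"tx": 0,"ty": 0,"tz": 2,"wx": 0,"wy": 0,"wz": 0,"claw": 0.3}
  ]
}}

```text
clock: 36.1
tcp_pos: [0.6303, -0.0502, 0.1674]
orientation: [0.0, 0.683, 0.73, 0.0]
wrist_force: [0.7, 0.6, 0.1]
finger_gap: 0.0301
grip_force: 0.0
```

```bash
python3 chk.py; python3 -c "
from h import *
c=wrist();u,v=map(int,wproj(c,(.626,-.039,.12)));print(u,v);cv2.imwrite('pics/11.png',cv2.resize(c['image'][max(0,v-60):v+60,u-70:u+70],(560,480)))"
```

```text
t 36.1 tcp [ 0.6303 -0.0502  0.1674] xang 93.8 z [ 0. -0. -1.] F [0.7 0.6 0.1] M [0.06 0.04 0.02] gap 0.0301 grip 0.0 J [-0.21  0.45  0.09  1.21 -0.    1.3 ]
in cup px 1955 [ 0.62885985 -0.04419061  0.10779384] 0.12758789406642831
243 197
```

View pics/11.png

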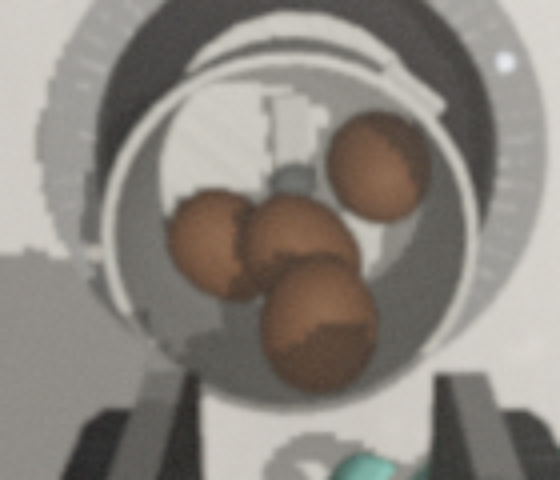

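Four nutmegs are in the cup, and the fourth leans on the wall at (318,325). The fifth was not found from the top camera, so I go and look with the wrist camera.

{"method": "carry_out", "body": {
  "moves": [
    {"tx": -3.6,"ty": -4.1,"tz": 0,"wx": 0,"wy": 0,"wz": -0.01,"claw": 0},
    {"tx": -3.6,"ty": -4.1,"tz": 0,"wx": 0,"wy": 0,"wz": -0.01,"claw": 0},
    {"tx": -3.6,"ty": -4.1,"tz": 0,"wx": 0,"wy": 0,"wz": -0.01,"claw": 0},
    {"tx": -3.6,"ty": -4.1,"tz": 0,"wx": 0,"wy": 0,"wz": -0.01,"claw": 0},
    {"tx": -3.6,"ty": -4.1,"tz": 0,"wx": 0,"wy": 0,"wz": -0.01,"claw": 0},
    {"tx": -3.6,"ty": -4.1,"tz": 0,"wx": 0,"wy": 0,"wz": -0.01,"claw": 0},
    {"tx": 0,"ty": 0,"tz": 0,"wx": 0,"wy": 0,"wz": 0,"claw": 0},
    {"tx": 0,"ty": 0,"tz": 0,"wx": 0,"wy": 0,"wz": 0,"claw": 0}
  ]
}}

```text
clock: 37.25
tcp_pos: [0.4139, -0.2959, 0.166]
orientation: [-0.001, 0.705, 0.709, 0.0]
wrist_force: [-0.3, 0.9, -0.2]
finger_gap: 0.0426
grip_force: 0.0
```

Run:
```python
from h import *
st();c=wrist();wnut(c)
W=wcloud(c)
P=W[(np.hypot(W[...,0]-.48,W[...,1]+.112)<.07)&(W[...,2]>.1)&(W[...,2]<.125)]
print('wing',len(P));
if len(P)>5:
    e,V=np.linalg.eigh(np.cov(P[:,:2].T));print(P.mean(0),np.degrees(np.arctan2(V[1,1],V[0,1])),np.sqrt(12*e))
a=read_camera('top');W=cloud(a)
P=W[(np.hypot(W[...,0]-.626,W[...,1]+.039)<.027)&(W[...,2]>.07)&(W[...,2]<.14)];print('cup contents top',np.percentile(P[:,2],[50,90,98,100]))
cv2.imwrite('/tmp/w.png',c['image'])
```

```text
t 37.25 tcp [ 0.4139 -0.2959  0.166 ] xang 90.4 z [-0.     0.001 -1.   ] F [-0.3  0.9 -0.2] M [ 0.02 -0.03 -0.02] gap 0.0426 grip 0.0 J [-0.78  0.22 -0.25  1.11  0.    0.79]
nut [ 415.2 -215.2] axes [16.  19.8] long 61 ztop 0.0209 px [253. 101.]
wing 0
cup contents top [0.0930108  0.126119   0.12840776 0.13069465]
```

{"method": "carry_out", "body": {
  "moves": [
    {"tx": 0.03,"ty": 2.0,"tz": -1,"wx": 0,"wy": 0,"wz": -0.145,"claw": 0},
    {"tx": 0.03,"ty": 2.0,"tz": -1,"wx": 0,"wy": 0,"wz": -0.145,"claw": 0},
    {"tx": 0.03,"ty": 2.0,"tz": -1,"wx": 0,"wy": 0,"wz": -0.145,"claw": 0},
    {"tx": 0.03,"ty": 2.0,"tz": -1,"wx": 0,"wy": 0,"wz": -0.145,"claw": 0},
    {"tx": 0,"ty": 0,"tz": -3.5,"wx": 0,"wy": 0,"wz": 0,"claw": 0},
    {"tx": 0,"ty": 0,"tz": -3.5,"wx": 0,"wy": 0,"wz": 0,"claw": 0},
    {"tx": 0,"ty": 0,"tz": -3,"wx": 0,"wy": 0,"wz": 0,"claw": 0},
    {"tx": 0,"ty": 0,"tz": -1.5,"wx": 0,"wy": 0,"wz": 0,"claw": 0}
  ]
}}

```text
clock: 38.35
tcp_pos: [0.4153, -0.2141, 0.0099]
orientation: [-0.001, 0.877, 0.48, -0.0]
wrist_force: [0.1, 0.9, -0.5]
finger_gap: 0.0427
grip_force: 0.0
```

{"method": "carry_out", "body": {
  "moves": [
    {"tx": 0,"ty": 0,"tz": -0.5,"wx": 0,"wy": 0,"wz": 0,"claw": 0},
    {"tx": 0,"ty": 0,"tz": 0,"wx": 0,"wy": 0,"wz": 0,"claw": 0},
    {"tx": 0,"ty": 0,"tz": 0,"wx": 0,"wy": 0,"wz": 0,"claw": 0}
  ]
}}

```text
clock: 38.72
tcp_pos: [0.4163, -0.2164, 0.0074]
orientation: [0.001, 0.878, 0.479, 0.0]
wrist_force: [1.4, 0.5, -0.3]
finger_gap: 0.0428
grip_force: 0.0
```

{"method": "carry_out", "body": {
  "moves": [
    {"tx": 0,"ty": 0,"tz": 0,"wx": 0,"wy": 0,"wz": 0,"claw": 1},
    {"tx": 0,"ty": 0,"tz": 0,"wx": 0,"wy": 0,"wz": 0,"claw": 1},
    {"tx": 0,"ty": 0,"tz": 0,"wx": 0,"wy": 0,"wz": 0,"claw": 1},
    {"tx": 0,"ty": 0,"tz": 0,"wx": 0,"wy": 0,"wz": 0,"claw": 1},
    {"tx": 0,"ty": 0,"tz": 4,"wx": 0,"wy": 0,"wz": 0,"claw": 1},
    {"tx": 0,"ty": 0,"tz": 4,"wx": 0,"wy": 0,"wz": 0,"claw": 1},
    {"tx": 0,"ty": 0,"tz": 4,"wx": 0,"wy": 0,"wz": 0,"claw": 1},
    {"tx": 0,"ty": 0,"tz": 4,"wx": 0,"wy": 0,"wz": 0,"claw": 1}
  ]
}}

```text
clock: 39.72
tcp_pos: [0.4152, -0.2162, 0.168]
orientation: [0.0, 0.878, 0.478, -0.0]
wrist_force: [0.3, 0.2, 0.2]
finger_gap: 0.0183
grip_force: 30.6
```

{"method": "carry_out", "body": {
  "moves": [
    {"tx": 4.07,"ty": 3.8,"tz": 0,"wx": 0,"wy": 0,"wz": -0.06,"claw": 1},
    {"tx": 4.07,"ty": 3.8,"tz": 0,"wx": 0,"wy": 0,"wz": -0.06,"claw": 1},
    {"tx": 4.07,"ty": 3.8,"tz": 0,"wx": 0,"wy": 0,"wz": -0.06,"claw": 1},
    {"tx": 4.07,"ty": 3.8,"tz": 0,"wx": 0,"wy": 0,"wz": -0.06,"claw": 1},
    {"tx": 4.07,"ty": 3.8,"tz": 0,"wx": 0,"wy": 0,"wz": -0.06,"claw": 1},
    {"tx": 0,"ty": 0,"tz": 0,"wx": 0,"wy": 0,"wz": 0,"claw": 1},
    {"tx": 0,"ty": 0,"tz": -2,"wx": 0,"wy": 0,"wz": 0,"claw": 1}
  ]
}}

```text
clock: 40.6
tcp_pos: [0.6198, -0.0262, 0.1475]
orientation: [0.001, 0.939, 0.343, 0.001]
wrist_force: [0.1, -0.9, -0.1]
finger_gap: 0.0177
grip_force: 30.6
```

{"method": "carry_out", "body": {
  "moves": [
    {"tx": 0,"ty": 0,"tz": -1.2,"wx": 0,"wy": 0,"wz": 0,"claw": 1},
    {"tx": 0,"ty": 0,"tz": -0.4,"wx": 0,"wy": 0,"wz": 0,"claw": 1},
    {"tx": 0,"ty": 0,"tz": 0,"wx": 0,"wy": 0,"wz": 0,"claw": 1},
    {"tx": 0,"ty": 0,"tz": 0,"wx": 0,"wy": 0,"wz": 0,"claw": 0.3},
    {"tx": 0,"ty": 0,"tz": 0,"wx": 0,"wy": 0,"wz": 0,"claw": 0.3},
    {"tx": 0,"ty": 0,"tz": 0,"wx": 0,"wy": 0,"wz": 0,"claw": 0.3},
    {"tx": 0,"ty": 0,"tz": 2.3,"wx": 0,"wy": 0,"wz": 0,"claw": 0.3},
    {"tx": 0,"ty": 0,"tz": 2,"wx": 0,"wy": 0,"wz": 0,"claw": 0.3}
  ]
}}

```text
clock: 41.6
tcp_pos: [0.6189, -0.0262, 0.1743]
orientation: [-0.0, 0.94, 0.342, -0.0]
wrist_force: [0.1, 0.9, -0.2]
finger_gap: 0.0304
grip_force: 0.0
```

```bash
python3 chk.py; python3 -c "
from h import *
c=wrist();W=wcloud(c);u,v=map(int,wproj(c,(.626,-.039,.12)));print(u,v);cv2.imwrite('pics/12.png',cv2.resize(c['image'][max(0,v-60):v+60,u-70:u+70],(560,480)))
m=np.hypot(W[...,0]-.626,W[...,1]+.039)<.028;P=W[m];P=P[P[:,2]<.14];i=np.argsort(P[:,2])[-30:];print(P[i].mean(0))"
```

```text
t 41.6 tcp [ 0.6189 -0.0262  0.1743] xang 40.0 z [-0. -0. -1.] F [ 0.1  0.9 -0.2] M [-0.02  0.01 -0.03] gap 0.0304 grip 0.0 J [-0.17  0.42  0.06  1.21 -0.    2.27]
in cup px 2244 [ 0.62850951 -0.03856574  0.11214498] 0.2723694843273506
269 216
[ 0.63347384 -0.0527591   0.1279125 ]
```

View pics/12.png

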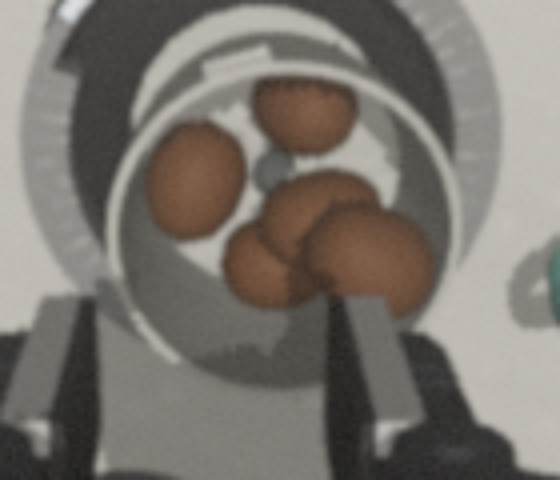

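All five nutmegs are inside, but one at crop (365,260) leans on the wall. Its top is at about 0.128 m, and the cover needs it below 0.126. I'll nudge it inward with shut fingertips just above the rim.

{"method": "carry_out", "body": {
  "moves": [
    {"tx": 0.82,"ty": -0.45,"tz": 0,"wx": 0,"wy": 0,"wz": 0.145,"claw": 1},
    {"tx": 0.82,"ty": -0.45,"tz": 0,"wx": 0,"wy": 0,"wz": 0.145,"claw": 1},
    {"tx": 0.82,"ty": -0.45,"tz": 0,"wx": 0,"wy": 0,"wz": 0.145,"claw": 1},
    {"tx": 0.82,"ty": -0.45,"tz": 0,"wx": 0,"wy": 0,"wz": 0.145,"claw": 1},
    {"tx": 0.82,"ty": -0.45,"tz": 0,"wx": 0,"wy": 0,"wz": 0.145,"claw": 1},
    {"tx": 0.82,"ty": -0.45,"tz": 0,"wx": 0,"wy": 0,"wz": 0.145,"claw": 1},
    {"tx": 0,"ty": 0,"tz": -2.5,"wx": 0,"wy": 0,"wz": 0,"claw": 1},
    {"tx": 0,"ty": 0,"tz": -2.2,"wx": 0,"wy": 0,"wz": 0,"claw": 1}
  ],
  "newtons": 20
}}

```text
clock: 42.75
tcp_pos: [0.6677, -0.0532, 0.1246]
orientation: [-0.001, 0.708, 0.706, -0.0]
wrist_force: [0.0, 0.6, 0.1]
finger_gap: 0.0001
grip_force: 0.0
```

{"method": "carry_out", "body": {
  "moves": [
    {"tx": 0,"ty": 0,"tz": -0.4,"wx": 0,"wy": 0,"wz": 0,"claw": 1},
    {"tx": 0,"ty": 0,"tz": 0,"wx": 0,"wy": 0,"wz": 0,"claw": 1},
    {"tx": 0,"ty": 0,"tz": 0,"wx": 0,"wy": 0,"wz": 0,"claw": 1}
  ]
}}

```text
clock: 43.12
tcp_pos: [0.6688, -0.0533, 0.1237]
orientation: [0.001, 0.708, 0.706, 0.0]
wrist_force: [0.0, 0.5, -0.3]
finger_gap: -0.0004
grip_force: 0.0
```

{"method": "carry_out", "body": {
  "moves": [
    {"tx": -0.5,"ty": 0,"tz": 0,"wx": 0,"wy": 0,"wz": 0,"claw": 1},
    {"tx": -0.5,"ty": 0,"tz": 0,"wx": 0,"wy": 0,"wz": 0,"claw": 1},
    {"tx": -0.5,"ty": 0,"tz": 0,"wx": 0,"wy": 0,"wz": 0,"claw": 1},
    {"tx": -0.4,"ty": 0,"tz": 0,"wx": 0,"wy": 0,"wz": 0,"claw": 1},
    {"tx": -0.3,"ty": 0,"tz": 0,"wx": 0,"wy": 0,"wz": 0,"claw": 1},
    {"tx": 0,"ty": 0,"tz": 0,"wx": 0,"wy": 0,"wz": 0,"claw": 1}
  ]
}}

```text
clock: 43.88
tcp_pos: [0.6466, -0.0534, 0.1233]
orientation: [0.001, 0.708, 0.706, 0.0]
wrist_force: [1.3, -0.9, 1.8]
finger_gap: -0.0
grip_force: 0.8
```

Run:
```python
from h import *
st();a=read_camera('top');W=cloud(a)
P=W[(np.hypot(W[...,0]-.626,W[...,1]+.039)<.028)];P=P[P[:,2]<.14];i=np.argsort(P[:,2])[-8:];print(P[i].round(4))
c=wrist();hsv=cv2.cvtColor(c['image'],cv2.COLOR_BGR2HSV);W=wcloud(c)
m=(hsv[...,1]>75)&(hsv[...,0]<25)&(W[...,2]>.07)&(W[...,2]<.15)&(np.hypot(W[...,0]-.626,W[...,1]+.039)<.035);P=W[m];i=np.argsort(P[:,2])[-30:];print(m.sum(),P[i].mean(0))
```

```text
t 43.88 tcp [ 0.6466 -0.0534  0.1233] xang 89.8 z [ 0.001 -0.    -1.   ] F [ 1.3 -0.9  1.8] M [ 0.01 -0.18 -0.01] gap -0.0 grip 0.8 J [-0.21  0.5   0.06  1.13  0.    1.37]
[[ 0.6289 -0.0614  0.1257]
 [ 0.6308 -0.0635  0.1264]
 [ 0.6225 -0.0595  0.1265]
 [ 0.6266 -0.0615  0.1267]
 [ 0.6285 -0.0636  0.1272]
 [ 0.6402 -0.062   0.1304]
 [ 0.6386 -0.0606  0.1362]
 [ 0.6406 -0.0607  0.1364]]
3716 [ 0.63081509 -0.05107404  0.12890922]
```

{"method": "carry_out", "body": {
  "moves": [
    {"tx": -0.4,"ty": 0,"tz": 0,"wx": 0,"wy": 0,"wz": 0,"claw": 1},
    {"tx": -0.4,"ty": 0,"tz": 0,"wx": 0,"wy": 0,"wz": 0,"claw": 1},
    {"tx": -0.4,"ty": 0,"tz": 0,"wx": 0,"wy": 0,"wz": 0,"claw": 1},
    {"tx": 0,"ty": 0,"tz": 0,"wx": 0,"wy": 0,"wz": 0,"claw": 1},
    {"tx": 0,"ty": 0,"tz": 0,"wx": 0,"wy": 0,"wz": 0,"claw": 1}
  ]
}}

```text
clock: 44.6
tcp_pos: [0.6374, -0.0542, 0.1258]
orientation: [0.004, 0.708, 0.706, 0.002]
wrist_force: [3.4, -1.7, 9.8]
finger_gap: -0.0001
grip_force: 5.0
```

{"method": "carry_out", "body": {
  "moves": [
    {"tx": 0,"ty": 0,"tz": 2.5,"wx": 0,"wy": 0,"wz": 0,"claw": 1},
    {"tx": 0,"ty": 0,"tz": 2.5,"wx": 0,"wy": 0,"wz": 0,"claw": 1},
    {"tx": 0,"ty": 0,"tz": 0,"wx": 0,"wy": 0,"wz": 0,"claw": 1}
  ]
}}

```text
clock: 44.98
tcp_pos: [0.6349, -0.0534, 0.1744]
orientation: [0.001, 0.708, 0.706, 0.001]
wrist_force: [-0.1, -0.1, 0.0]
finger_gap: 0.0003
grip_force: 0.0
```

```bash
cat > chk2.py <<'E'
from h import *
st()
c=wrist();hsv=cv2.cvtColor(c['image'],cv2.COLOR_BGR2HSV);W=wcloud(c)
m=(hsv[...,1]>75)&(hsv[...,0]<25)&(W[...,2]>.07)&(W[...,2]<.15)&(np.hypot(W[...,0]-.626,W[...,1]+.039)<.035);P=W[m];i=np.argsort(P[:,2])[-30:];print(m.sum(),P[i].mean(0))
u,v=map(int,wproj(c,(.626,-.039,.12)));print(u,v)
import sys
if len(sys.argv)>1: cv2.imwrite(sys.argv[1],cv2.resize(c['image'][max(0,v-60):v+60,u-70:u+70],(560,480)))
E
python3 chk2.py pics/13.png
```

```text
t 44.98 tcp [ 0.6349 -0.0534  0.1744] xang 89.8 z [ 0.003 -0.001 -1.   ] F [-0.1 -0.1  0. ] M [-0.    0.   -0.02] gap 0.0003 grip 0.0 J [-0.21  0.45  0.11  1.23 -0.    1.36]
2460 [ 0.61918723 -0.05166602  0.1272344 ]
238 192
```

View pics/13.png

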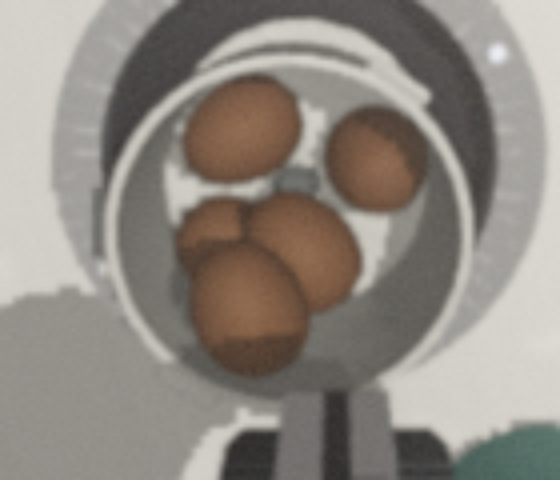

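The nutmeg rolled to (250,305) but still sits on two others. I'll press it down gently with the shut tips.

{"method": "carry_out", "body": {
  "moves": [
    {"tx": -1.4,"ty": 0.5,"tz": -2.2,"wx": 0,"wy": 0,"wz": 0,"claw": 1},
    {"tx": 0,"ty": 0,"tz": -2.0,"wx": 0,"wy": 0,"wz": 0,"claw": 1},
    {"tx": 0,"ty": 0,"tz": -0.3,"wx": 0,"wy": 0,"wz": 0,"claw": 1},
    {"tx": 0,"ty": 0,"tz": -0.3,"wx": 0,"wy": 0,"wz": 0,"claw": 1},
    {"tx": 0,"ty": 0,"tz": -0.2,"wx": 0,"wy": 0,"wz": 0,"claw": 1},
    {"tx": 0,"ty": 0,"tz": -0.2,"wx": 0,"wy": 0,"wz": 0,"claw": 1},
    {"tx": 0,"ty": 0,"tz": 0,"wx": 0,"wy": 0,"wz": 0,"claw": 1}
  ]
}}

```text
clock: 45.9
tcp_pos: [0.6198, -0.0498, 0.1248]
orientation: [0.002, 0.709, 0.706, -0.001]
wrist_force: [-9.4, -2.8, 27.8]
finger_gap: 0.0
grip_force: 13.4
```

```bash
python3 chk2.py
```

```text
t 45.9 tcp [ 0.6198 -0.0498  0.1248] xang 89.8 z [ 0.002 -0.004 -1.   ] F [-9.4 -2.8 27.8] M [-0.68  2.09  0.01] gap 0.0 grip 13.4 J [-0.21  0.45 -0.02  1.1  -0.    1.37]
3094 [ 0.62334908 -0.04317398  0.11987811]
263 223
```

{"method": "carry_out", "body": {
  "moves": [
    {"tx": 0,"ty": 0,"tz": 2,"wx": 0,"wy": 0,"wz": 0,"claw": 1},
    {"tx": 0,"ty": 0,"tz": 2,"wx": 0,"wy": 0,"wz": 0,"claw": 1},
    {"tx": 0,"ty": -1.8,"tz": 0,"wx": 0,"wy": 0,"wz": 0,"claw": 1},
    {"tx": 0,"ty": -1.9,"tz": 0,"wx": 0,"wy": 0,"wz": 0,"claw": 1},
    {"tx": 0,"ty": 0,"tz": 0,"wx": 0,"wy": 0,"wz": 0,"claw": 1},
    {"tx": 0,"ty": 0,"tz": 0,"wx": 0,"wy": 0,"wz": 0,"claw": 1}
  ]
}}

```text
clock: 46.7
tcp_pos: [0.6196, -0.0856, 0.1596]
orientation: [-0.001, 0.709, 0.706, -0.0]
wrist_force: [0.7, 0.7, -0.2]
finger_gap: 0.0001
grip_force: 0.0
```

```bash
python3 chk2.py
```

```text
t 46.7 tcp [ 0.6196 -0.0856  0.1596] xang 89.8 z [-0.002  0.001 -1.   ] F [ 0.7  0.7 -0.2] M [ 0.01  0.05 -0.03] gap 0.0001 grip 0.0 J [-0.27  0.44  0.06  1.19  0.    1.31]
2821 [ 0.61322369 -0.05196265  0.11991335]
262 147
```

The press worked: the contents now top out at 0.120 m, level with the rim and below the 0.126 limit. Next I locate the cover for re-gripping.

{"method": "carry_out", "body": {
  "moves": [
    {"tx": 0,"ty": 0,"tz": 4,"wx": 0,"wy": 0,"wz": 0,"claw": 0},
    {"tx": 0,"ty": 0,"tz": 3,"wx": 0,"wy": 0,"wz": 0,"claw": 0},
    {"tx": -4.7,"ty": -3.2,"tz": 0,"wx": 0,"wy": 0,"wz": 0,"claw": -0.3},
    {"tx": -4.7,"ty": -3.2,"tz": 0,"wx": 0,"wy": 0,"wz": 0,"claw": -0.3},
    {"tx": -4.6,"ty": -3.2,"tz": 0,"wx": 0,"wy": 0,"wz": 0,"claw": -0.3},
    {"tx": 0,"ty": 0,"tz": 0,"wx": 0,"wy": 0,"wz": 0,"claw": -0.3},
    {"tx": 0,"ty": 0,"tz": 0,"wx": 0,"wy": 0,"wz": 0,"claw": -0.3}
  ]
}}

```text
clock: 47.62
tcp_pos: [0.4805, -0.1811, 0.231]
orientation: [0.0, 0.708, 0.706, 0.0]
wrist_force: [0.1, -0.2, 0.5]
finger_gap: 0.0556
grip_force: 0.0
```

```bash
cat > cov.py <<'E'
from h import *
st()
c=wrist();a=read_camera('top')
for nm,W in(('wrist',wcloud(c)),('top',cloud(a))):
    d=np.hypot(W[...,0]-.48,W[...,1]+.112)
    P=W[(d<.07)&(W[...,2]>.108)&(W[...,2]<.122)]
    e,V=np.linalg.eigh(np.cov(P[:,:2].T));(r)=cv2.minAreaRect((P[:,:2]*1000).astype(np.float32))
    print(nm,'wing',len(P),P.mean(0).round(4),np.degrees(np.arctan2(V[1,1],V[0,1])).round(1),np.sqrt(12*e).round(4),r,np.percentile(P[:,2],95))
    P=W[(d<.07)&(W[...,2]>.084)&(W[...,2]<.094)];h=cv2.minEnclosingCircle((P[:,:2]*1000).astype(np.float32));print('top disc',len(P),h)
    P=W[(np.hypot(W[...,0]-.626,W[...,1]+.039)<.04)&(W[...,2]>.117)&(W[...,2]<.125)];print('rim',len(P),circ(P) if len(P)>9 else '')
    P=W[(np.hypot(W[...,0]-.626,W[...,1]+.039)<.028)];P=np.sort(P[:,2]);P=P[P<.15];print('contents',P[-10:].round(4) if len(P) else '')
E
python3 cov.py
```

```text
t 47.62 tcp [ 0.4805 -0.1811  0.231 ] xang 89.8 z [ 0.001 -0.    -1.   ] F [ 0.1 -0.2  0.5] M [ 0.03  0.03 -0.01] gap 0.0556 grip 0.0 J [-0.52  0.19 -0.11  1.26  0.    1.06]
wrist wing 774 [ 0.4765 -0.1089  0.1107] 89.1 [0.0115 0.0518] ((476.2309265136719, -108.148193359375), (52.61893081665039, 11.459755897521973), 89.82760620117188) 0.11236471009886978
top disc 2472 ((477.9161376953125, -110.39350128173828), 32.621891021728516)
rim 638 (array([ 0.62725153, -0.03796279]), np.float64(0.029385509058072898))
contents [0.1197 0.1197 0.1197 0.1198 0.1198 0.1199 0.1203 0.1205 0.1206 0.1207]
  avg = a.mean(axis, **keepdims_kw)
  ret = um.true_divide(
cov.py:7: RuntimeWarning: Degrees of freedom <= 0 for slice
  e,V=np.linalg.eigh(np.cov(P[:,:2].T));(r)=cv2.minAreaRect((P[:,:2]*1000).astype(np.float32))
  c *= np.true_divide(1, fact)
  c *= np.true_divide(1, fact)
cov.py:8: RuntimeWarning: Mean of empty slice.
  print(nm,'wing',len(P),P.mean(0).round(4),np.degrees(np.arctan2(V[1,1],V[0,1])).round(1),np.sqrt(12*e).round(4),r,np.percentile(P[:,2],95))
Traceback (most recent call last):
  File "cov.py", line 8, in <module>
    print(nm,'wing',len(P),P.mean(0).round(4),np.degrees(np.arctan2(V[1,1],V[0,1])).round(1),np.sqrt(12*e).round(4),r,np.percentile(P[:,2],95))
                                                                                                                      ~~~~~~~~~~~~~^^^^^^^^^^^
IndexError: index -1 is out of bounds for axis 0 with size 0
```

{"method": "carry_out", "body": {
  "moves": [
    {"tx": -0.2,"ty": 3.6,"tz": -2,"wx": 0,"wy": 0,"wz": 0,"claw": -0.3},
    {"tx": -0.25,"ty": 3.6,"tz": -2,"wx": 0,"wy": 0,"wz": 0,"claw": -0.3},
    {"tx": 0,"ty": 0,"tz": -4,"wx": 0,"wy": 0,"wz": 0,"claw": -0.1},
    {"tx": 0,"ty": 0,"tz": -3.5,"wx": 0,"wy": 0,"wz": 0,"claw": 0},
    {"tx": 0,"ty": 0,"tz": -2,"wx": 0,"wy": 0,"wz": 0,"claw": 0},
    {"tx": 0,"ty": 0,"tz": 0,"wx": 0,"wy": 0,"wz": 0,"claw": 0},
    {"tx": 0,"ty": 0,"tz": 0,"wx": 0,"wy": 0,"wz": 0,"claw": 0}
  ]
}}

```text
clock: 48.6
tcp_pos: [0.4767, -0.109, 0.0963]
orientation: [0.0, 0.708, 0.706, 0.0]
wrist_force: [1.9, -0.6, 0.2]
finger_gap: 0.043
grip_force: 0.0
```

```bash
python3 -c "
from h import *
st()"
```

```text
t 48.6 tcp [ 0.4767 -0.109   0.0963] xang 89.9 z [ 0.001 -0.    -1.   ] F [ 1.9 -0.6  0.2] M [-0.05 -0.03 -0.07] gap 0.043 grip 0.0 J [-0.39  0.23 -0.41  0.93  0.    1.18]
```

Closing on the wing, then a short lift.

{"method": "carry_out", "body": {
  "moves": [
    {"tx": 0,"ty": 0,"tz": -0.1,"wx": 0,"wy": 0,"wz": 0,"claw": 0},
    {"tx": 0,"ty": 0,"tz": 0,"wx": 0,"wy": 0,"wz": 0,"claw": 1},
    {"tx": 0,"ty": 0,"tz": 0,"wx": 0,"wy": 0,"wz": 0,"claw": 1},
    {"tx": 0,"ty": 0,"tz": 0,"wx": 0,"wy": 0,"wz": 0,"claw": 1},
    {"tx": 0,"ty": 0,"tz": 0,"wx": 0,"wy": 0,"wz": 0,"claw": 1},
    {"tx": 0,"ty": 0,"tz": 0,"wx": 0,"wy": 0,"wz": 0,"claw": 1}
  ],
  "newtons": 60
}}

```text
clock: 49.35
tcp_pos: [0.4761, -0.1095, 0.0954]
orientation: [0.001, 0.708, 0.706, 0.0]
wrist_force: [-0.2, -0.4, 5.7]
finger_gap: 0.0105
grip_force: 61.1
```

{"method": "carry_out", "body": {
  "moves": [
    {"tx": 0,"ty": 0,"tz": 1,"wx": 0,"wy": 0,"wz": 0,"claw": 1},
    {"tx": 0,"ty": 0,"tz": 4,"wx": 0,"wy": 0,"wz": 0,"claw": 1},
    {"tx": 0,"ty": 0,"tz": 4.5,"wx": 0,"wy": 0,"wz": 0,"claw": 1},
    {"tx": 0,"ty": 0,"tz": 4.5,"wx": 0,"wy": 0,"wz": 0,"claw": 1},
    {"tx": 0,"ty": 0,"tz": 0,"wx": 0,"wy": 0,"wz": 0,"claw": 1},
    {"tx": 0,"ty": 0,"tz": 0,"wx": 0,"wy": 0,"wz": 0,"claw": 1}
  ]
}}

```text
clock: 50.1
tcp_pos: [0.4751, -0.109, 0.234]
orientation: [-0.001, 0.708, 0.706, -0.0]
wrist_force: [-0.3, -0.2, -2.3]
finger_gap: 0.0101
grip_force: 60.0
```

```bash
cat > cov2.py <<'E'
from h import *
import sys
st();x,y,z=env.get_state()['tcp_pos'];b=z-.0947
c=wrist()
for nm,W in(('wrist',wcloud(c)),('top',cloud(read_camera('top'))),('scene',cloud(read_camera('scene')))):
    d=np.hypot(W[...,0]-x,W[...,1]-y)
    P=W[(d<.06)&(W[...,2]>b+.02)&(W[...,2]<b+.08)]
    if len(P)<30: print(nm,len(P));continue
    from scipy.optimize import least_squares
    f=least_squares(lambda q:np.hypot(P[:,0]-q[0],P[:,1]-q[1])-.041,[x,y],loss='soft_l1',f_scale=.001);print(nm,len(P),'wall centre rel tcp',(f.x-[x,y]).round(4),'cost',f.cost)
E
python3 cov2.py
```

```text
t 50.1 tcp [ 0.4751 -0.109   0.234 ] xang 89.8 z [-0.001  0.    -1.   ] F [-0.3 -0.2 -2.3] M [0.   0.04 0.03] gap 0.0101 grip 60.0 J [-0.39  0.14 -0.17  1.26  0.    1.18]
wrist 3166 wall centre rel tcp [ 0.0007 -0.0034] cost 0.0047885233389967
top 251 wall centre rel tcp [0.0008 0.0015] cost 0.0003246536272459307
scene 807 wall centre rel tcp [-0.0001  0.001 ] cost 0.0009412566456772
```

{"method": "carry_out", "body": {
  "moves": [
    {"tx": 3.77,"ty": 1.73,"tz": 0,"wx": 0,"wy": 0,"wz": 0,"claw": 1},
    {"tx": 3.77,"ty": 1.73,"tz": 0,"wx": 0,"wy": 0,"wz": 0,"claw": 1},
    {"tx": 3.77,"ty": 1.73,"tz": 0,"wx": 0,"wy": 0,"wz": 0,"claw": 1},
    {"tx": 3.77,"ty": 1.73,"tz": 0,"wx": 0,"wy": 0,"wz": 0,"claw": 1},
    {"tx": 0,"ty": 0,"tz": 0,"wx": 0,"wy": 0,"wz": 0,"claw": 1},
    {"tx": 0,"ty": 0,"tz": 0,"wx": 0,"wy": 0,"wz": 0,"claw": 1}
  ]
}}

```text
clock: 51.0
tcp_pos: [0.6254, -0.04, 0.2332]
orientation: [-0.001, 0.708, 0.706, -0.001]
wrist_force: [-0.8, -0.1, -1.5]
finger_gap: 0.0103
grip_force: 60.1
```

```bash
python3 cov2.py
```

```text
t 51.0 tcp [ 0.6254 -0.04    0.2332] xang 89.8 z [-0.003  0.    -1.   ] F [-0.8 -0.1 -1.5] M [-0.01  0.05  0.03] gap 0.0103 grip 60.1 J [-0.19  0.42  0.2   1.36 -0.    1.38]
wrist 3200 wall centre rel tcp [ 0.0006 -0.0034] cost 0.004895857287764785
top 528 wall centre rel tcp [ 0.0013 -0.0008] cost 0.0005340663034933721
scene 656 wall centre rel tcp [0.0006 0.0002] cost 0.0006776827435569912
```

{"method": "carry_out", "body": {
  "moves": [
    {"tx": 0,"ty": 0,"tz": -0.8,"wx": 0,"wy": 0,"wz": 0,"claw": 1},
    {"tx": 0,"ty": 0,"tz": -0.8,"wx": 0,"wy": 0,"wz": 0,"claw": 1},
    {"tx": 0,"ty": 0,"tz": -1.2,"wx": 0,"wy": 0,"wz": 0,"claw": 1},
    {"tx": 0,"ty": 0,"tz": -1.4,"wx": 0,"wy": 0,"wz": 0,"claw": 1},
    {"tx": 0,"ty": 0,"tz": -1.4,"wx": 0,"wy": 0,"wz": 0,"claw": 1},
    {"tx": 0,"ty": 0,"tz": -1.0,"wx": 0,"wy": 0,"wz": 0,"claw": 1},
    {"tx": 0,"ty": 0,"tz": 0,"wx": 0,"wy": 0,"wz": 0,"claw": 1},
    {"tx": 0,"ty": 0,"tz": 0,"wx": 0,"wy": 0,"wz": 0,"claw": 1}
  ]
}}

```text
clock: 52.15
tcp_pos: [0.6267, -0.0401, 0.1691]
orientation: [0.0, 0.708, 0.706, 0.0]
wrist_force: [0.3, 0.8, -1.6]
finger_gap: 0.0107
grip_force: 60.0
```

{"method": "carry_out", "body": {
  "moves": [
    {"tx": 0,"ty": 0,"tz": -0.4,"wx": 0,"wy": 0,"wz": 0,"claw": 1},
    {"tx": 0,"ty": 0,"tz": -0.3,"wx": 0,"wy": 0,"wz": 0,"claw": 1},
    {"tx": 0,"ty": 0,"tz": 0,"wx": 0,"wy": 0,"wz": 0,"claw": 1},
    {"tx": 0,"ty": 0,"tz": 0,"wx": 0,"wy": 0,"wz": 0,"claw": 1}
  ]
}}

```text
clock: 52.65
tcp_pos: [0.6265, -0.0401, 0.1618]
orientation: [0.0, 0.708, 0.706, 0.0]
wrist_force: [0.5, 0.3, -1.6]
finger_gap: 0.0104
grip_force: 60.0
```

```bash
python3 -c "
from h import *
st()"
```

```text
t 52.65 tcp [ 0.6265 -0.0401  0.1618] xang 89.8 z [ 0. -0. -1.] F [ 0.5  0.3 -1.6] M [0.04 0.03 0.03] gap 0.0104 grip 60.0 J [-0.19  0.44  0.06  1.19 -0.    1.38]
```

{"method": "carry_out", "body": {
  "moves": [
    {"tx": 0,"ty": 0,"tz": -0.2,"wx": 0,"wy": 0,"wz": 0,"claw": 1},
    {"tx": 0,"ty": 0,"tz": -0.2,"wx": 0,"wy": 0,"wz": 0,"claw": 1},
    {"tx": 0,"ty": 0,"tz": -0.2,"wx": 0,"wy": 0,"wz": 0,"claw": 1},
    {"tx": 0,"ty": 0,"tz": 0,"wx": 0,"wy": 0,"wz": 0,"claw": 1}
  ]
}}

```text
clock: 53.15
tcp_pos: [0.6274, -0.0398, 0.16]
orientation: [0.002, 0.708, 0.706, 0.002]
wrist_force: [-5.1, 2.1, 17.4]
finger_gap: 0.0105
grip_force: 62.6
```

{"method": "carry_out", "body": {
  "moves": [
    {"tx": 0,"ty": 0,"tz": -0.2,"wx": 0,"wy": 0,"wz": 0,"claw": 1},
    {"tx": 0,"ty": 0,"tz": -0.2,"wx": 0,"wy": 0,"wz": 0,"claw": 1},
    {"tx": 0,"ty": 0,"tz": -0.2,"wx": 0,"wy": 0,"wz": 0,"claw": 1},
    {"tx": 0,"ty": 0,"tz": 0,"wx": 0,"wy": 0,"wz": 0,"claw": 1}
  ]
}}

```text
clock: 53.65
tcp_pos: [0.6282, -0.0392, 0.1594]
orientation: [0.004, 0.708, 0.706, 0.003]
wrist_force: [-13.5, 5.7, 42.8]
finger_gap: 0.0105
grip_force: 66.3
```

```bash
python3 -c "
from h import *
st()"
```

```text
t 53.65 tcp [ 0.6282 -0.0392  0.1594] xang 89.9 z [ 0.011 -0.001 -1.   ] F [-13.5   5.7  42.8] M [ 0.9   2.92 -0.08] gap 0.0105 grip 66.3 J [-0.19  0.44  0.05  1.17  0.    1.38]
```

Contact came at ring-top height on the −x edge of the cover (from force and moment). I lift, shift slightly to +x and try again.

{"method": "carry_out", "body": {
  "moves": [
    {"tx": 0,"ty": 0,"tz": 0.5,"wx": 0,"wy": 0,"wz": 0,"claw": 1},
    {"tx": 0,"ty": 0,"tz": 0.7,"wx": 0,"wy": 0,"wz": 0,"claw": 1},
    {"tx": 0.15,"ty": 0,"tz": 0,"wx": 0,"wy": 0,"wz": 0,"claw": 1},
    {"tx": 0,"ty": 0,"tz": 0,"wx": 0,"wy": 0,"wz": 0,"claw": 1},
    {"tx": 0,"ty": 0,"tz": 0,"wx": 0,"wy": 0,"wz": 0,"claw": 1}
  ]
}}

```text
clock: 54.28
tcp_pos: [0.6276, -0.0401, 0.1606]
orientation: [-0.001, 0.708, 0.706, -0.0]
wrist_force: [0.2, 0.9, -1.8]
finger_gap: 0.0105
grip_force: 60.3
```

```bash
python3 cov2.py
python3 - <<'E'
from h import *
# ring & cover centres in the same views, fitted only on visible arcs with known radii
from scipy.optimize import least_squares
for nm,W in(('wrist',wcloud(wrist())),('top',cloud(read_camera('top'))),('scene',cloud(read_camera('scene')))):
    d=np.hypot(W[...,0]-.6262,W[...,1]+.0392)
    def fit(m,R):
        P=W[m]; 
        if len(P)<20: return len(P)
        f=least_squares(lambda q:np.hypot(P[:,0]-q[0],P[:,1]-q[1])-R,[.626,-.039],loss='soft_l1',f_scale=.001);return len(P),f.x.round(4),round(np.sqrt(np.mean(np.abs(f.fun)**2)),4)
    print(nm,'base wall',fit((d<.075)&(W[...,2]>.008)&(W[...,2]<.045),.059),'cover wall',fit((d<.05)&(W[...,2]>.09)&(W[...,2]<.145),.041))
E
```

```text
t 54.27 tcp [ 0.6276 -0.0401  0.1606] xang 89.8 z [-0.002  0.    -1.   ] F [ 0.2  0.9 -1.8] M [-0.01 -0.01  0.06] gap 0.0105 grip 60.3 J [-0.19  0.45  0.07  1.19 -0.    1.38]
wrist 3149 wall centre rel tcp [-0.0002 -0.0035] cost 0.004685250934966086
top 435 wall centre rel tcp [ 0.0006 -0.0004] cost 0.00047500908498493736
scene 613 wall centre rel tcp [-0.0003  0.0006] cost 0.0007854005721055177
wrist base wall (475, array([ 0.6269, -0.0389]), np.float64(0.0012)) cover wall (2741, array([ 0.6276, -0.0431]), np.float64(0.0022))
top base wall (287, array([ 0.6292, -0.0356]), np.float64(0.0023)) cover wall (389, array([ 0.6283, -0.0408]), np.float64(0.0019))
scene base wall (456, array([ 0.6263, -0.0328]), np.float64(0.0024)) cover wall (556, array([ 0.6275, -0.0393]), np.float64(0.0023))
```

On reflection the moment is taken about the sensor, about 0.2 m above the TCP. That puts the contact on the +x/−y side. The side force (−x, +y) and the fits of base and cover agree, so I shift −x and +y.

{"method": "carry_out", "body": {
  "moves": [
    {"tx": 0,"ty": 0,"tz": 0.5,"wx": 0,"wy": 0,"wz": 0,"claw": 1},
    {"tx": -0.2,"ty": 0.25,"tz": 0,"wx": 0,"wy": 0,"wz": 0,"claw": 1},
    {"tx": 0,"ty": 0,"tz": 0,"wx": 0,"wy": 0,"wz": 0,"claw": 1},
    {"tx": 0,"ty": 0,"tz": -0.3,"wx": 0,"wy": 0,"wz": 0,"claw": 1},
    {"tx": 0,"ty": 0,"tz": -0.3,"wx": 0,"wy": 0,"wz": 0,"claw": 1},
    {"tx": 0,"ty": 0,"tz": -0.2,"wx": 0,"wy": 0,"wz": 0,"claw": 1},
    {"tx": 0,"ty": 0,"tz": -0.1,"wx": 0,"wy": 0,"wz": 0,"claw": 1},
    {"tx": 0,"ty": 0,"tz": 0,"wx": 0,"wy": 0,"wz": 0,"claw": 1}
  ]
}}

```text
clock: 55.58
tcp_pos: [0.6267, -0.0373, 0.1596]
orientation: [0.001, 0.708, 0.706, 0.001]
wrist_force: [-0.5, 1.1, 7.9]
finger_gap: 0.0104
grip_force: 61.7
```

```bash
python3 -c "
from h import *
st()"
```

```text
t 55.58 tcp [ 0.6267 -0.0373  0.1596] xang 89.8 z [ 0.003 -0.    -1.   ] F [-0.5  1.1  7.9] M [ 0.27  0.54 -0.  ] gap 0.0104 grip 61.7 J [-0.19  0.44  0.06  1.18  0.    1.39]
```

Run:
```python
from h import *
c=wrist();u,v=map(int,wproj(c,(.626,.005,.064)));print(u,v)
A=cv2.resize(c['image'][max(0,v-45):max(0,v-45)+90,u-60:u+60],(800,600),interpolation=cv2.INTER_CUBIC)[:, :]
b=read_camera('scene');u2,v2=map(int,proj(b,(.626,-.039,.07)));print(u2,v2)
B=b['image'][v2-35:v2+25,u2-40:u2+40]
t=read_camera('top');u3,v3=map(int,proj(t,(.626,-.039,.07)));C=t['image'][v3-35:v3+30,u3-40:u3+40]
cv2.imwrite('pics/14.png',np.vstack([cv2.resize(A,(800,300))[:, :] if 0 else np.hstack([cv2.resize(A,(400,300)),cv2.resize(B,(400,300),interpolation=cv2.INTER_CUBIC)]),np.hstack([cv2.resize(C,(400,300),interpolation=cv2.INTER_CUBIC),np.zeros((300,400,3),np.uint8)])]))
```

```text
250 144
261 175
```

View pics/14.png

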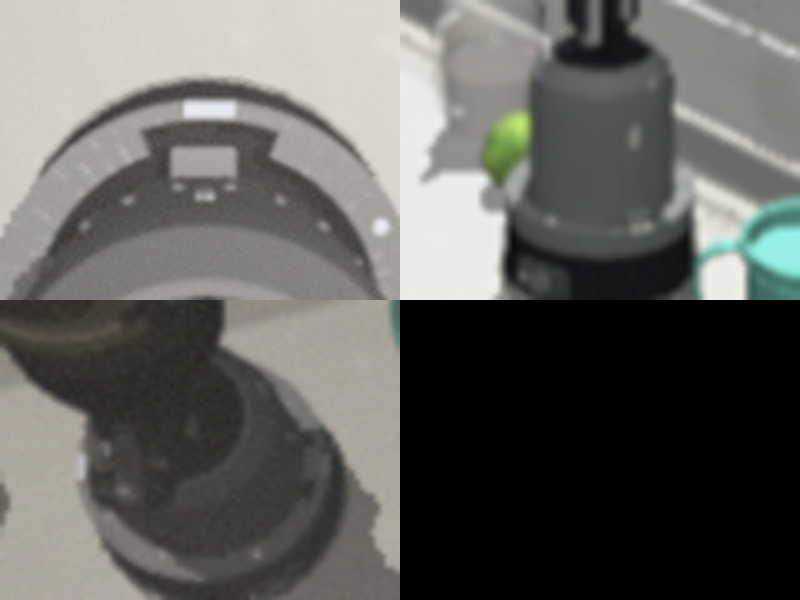

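In the wrist view the ring gap spans x 143–278 and the lug 170–237. The lug is about 1.5 mm toward −x, and its tip is 2–3 mm short toward +y. I shift the cover +x and +y accordingly.

{"method": "carry_out", "body": {
  "moves": [
    {"tx": 0,"ty": 0,"tz": 0.4,"wx": 0,"wy": 0,"wz": 0,"claw": 1},
    {"tx": 0.1,"ty": 0.22,"tz": 0,"wx": 0,"wy": 0,"wz": 0,"claw": 1},
    {"tx": 0,"ty": 0,"tz": 0,"wx": 0,"wy": 0,"wz": 0,"claw": 1},
    {"tx": 0,"ty": 0,"tz": -0.3,"wx": 0,"wy": 0,"wz": 0,"claw": 1},
    {"tx": 0,"ty": 0,"tz": -0.2,"wx": 0,"wy": 0,"wz": 0,"claw": 1},
    {"tx": 0,"ty": 0,"tz": -0.1,"wx": 0,"wy": 0,"wz": 0,"claw": 1},
    {"tx": 0,"ty": 0,"tz": 0,"wx": 0,"wy": 0,"wz": 0,"claw": 1}
  ]
}}

```text
clock: 56.6
tcp_pos: [0.6268, -0.0352, 0.1553]
orientation: [-0.0, 0.708, 0.706, -0.0]
wrist_force: [0.8, 0.3, -1.6]
finger_gap: 0.0104
grip_force: 60.2
```

```bash
cat > lug.py <<'E'
from h import *
st();c=wrist();W=wcloud(c)
s=env.get_state()['tcp_pos'];b=s[2]-.096
# lug top ~ b+8mm ; radial +y strip beyond cover wall
m=(abs(W[...,0]-.627)<.02)&(W[...,1]>-.005)&(W[...,1]<.014)&(abs(W[...,2]-(b+.008))<.0025)
hsv=c['image'].astype(int).sum(2)
for z0,z1 in((b+.0055,b+.0105),):
    P=W[m];print('lug',len(P),'x',np.percentile(P[:,0],[5,95]).round(4),'y',np.percentile(P[:,1],[5,95]).round(4),'z',np.median(P[:,2]).round(4))
m=(abs(W[...,2]-.064)<.0025)&(W[...,1]>-.01)&(W[...,1]<.02)
P=W[m]; r=np.hypot(P[:,0]-.6265,P[:,1]+.039)
for lo,hi in((.045,.049),):
    Q=P[(r>lo)&(r<hi)];a=np.degrees(np.arctan2(Q[:,1]+.039,Q[:,0]-.6265))
    h=np.histogram(a,bins=range(50,131,5));print('ring top vs angle',h[0])
E
python3 lug.py
```

```text
t 56.6 tcp [ 0.6268 -0.0352  0.1553] xang 89.8 z [-0.001  0.    -1.   ] F [ 0.8  0.3 -1.6] M [ 0.32 -0.07  0.01] gap 0.0104 grip 60.2 J [-0.18  0.45  0.05  1.18  0.    1.39]
lug 21 x [0.6083 0.6403] y [-0.0017  0.0093] z 0.0656
ring top vs angle [20 22 19 20  1  0 24 28 27 23  0 10 22 23 21 23]
```

It has dropped into the ring with no contact. I keep lowering.

{"method": "carry_out", "body": {
  "moves": [
    {"tx": 0,"ty": 0,"tz": -0.2,"wx": 0,"wy": 0,"wz": 0,"claw": 1},
    {"tx": 0,"ty": 0,"tz": -0.2,"wx": 0,"wy": 0,"wz": 0,"claw": 1},
    {"tx": 0,"ty": 0,"tz": -0.2,"wx": 0,"wy": 0,"wz": 0,"claw": 1},
    {"tx": 0,"ty": 0,"tz": 0,"wx": 0,"wy": 0,"wz": 0,"claw": 1}
  ]
}}

```text
clock: 57.15
tcp_pos: [0.6268, -0.0353, 0.1494]
orientation: [-0.0, 0.708, 0.706, -0.0]
wrist_force: [-0.7, 1.3, -2.5]
finger_gap: 0.0105
grip_force: 60.3
```

{"method": "carry_out", "body": {
  "moves": [
    {"tx": 0,"ty": 0,"tz": -0.15,"wx": 0,"wy": 0,"wz": 0,"claw": 1},
    {"tx": 0,"ty": 0,"tz": -0.15,"wx": 0,"wy": 0,"wz": 0,"claw": 1},
    {"tx": 0,"ty": 0,"tz": -0.1,"wx": 0,"wy": 0,"wz": 0,"claw": 1},
    {"tx": 0,"ty": 0,"tz": 0,"wx": 0,"wy": 0,"wz": 0,"claw": 1}
  ]
}}

```text
clock: 57.65
tcp_pos: [0.6276, -0.036, 0.1484]
orientation: [0.002, 0.708, 0.706, 0.001]
wrist_force: [-4.2, -0.2, 11.3]
finger_gap: 0.0105
grip_force: 62.1
```

```bash
python3 -c "
from h import *
st()"
```

```text
t 57.65 tcp [ 0.6276 -0.036   0.1484] xang 89.8 z [ 0.003 -0.001 -1.   ] F [-4.2 -0.2 11.3] M [0.35 1.02 0.07] gap 0.0105 grip 62.1 J [-0.18  0.45  0.04  1.16 -0.    1.39]
```

```bash
cat > covz.py <<'E'
from h import *
st()
for nm,W in(('wrist',wcloud(wrist())),('top',cloud(read_camera('top'))),('scene',cloud(read_camera('scene')))):
    d=np.hypot(W[...,0]-.6265,W[...,1]+.039)
    P=W[(d<.034)&(W[...,2]>.132)&(W[...,2]<.146)]
    # top disc: keep points on the densest height
    h,e=np.histogram(P[:,2],bins=np.arange(.132,.1465,.001));k=e[h.argmax()]
    Q=P[abs(P[:,2]-k-.0005)<.002];A=np.c_[Q[:,0]-.6265,Q[:,1]+.039,np.ones(len(Q))];s=np.linalg.lstsq(A,Q[:,2],rcond=None)[0] if len(Q)>20 else 0
    R=W[(d>.046)&(d<.053)&(abs(W[...,2]-.064)<.004)]
    print(nm,h,'disc z/slope',np.round(s,4),'ring z',np.median(R[:,2]).round(4))
E
python3 covz.py
```

```text
t 57.65 tcp [ 0.6276 -0.036   0.1484] xang 89.8 z [ 0.003 -0.001 -1.   ] F [-4.2 -0.2 11.3] M [0.35 1.02 0.07] gap 0.0105 grip 62.1 J [-0.18  0.45  0.04  1.16 -0.    1.39]
wrist [  11   21   34   78  247  719 1139 1619  549   33   16    8    9   14] disc z/slope [-0.0025 -0.0197  0.1394] ring z 0.0632
top [ 9 15 14 15 21 23 29 37 54 39 22 11  3  3] disc z/slope [0.0088 0.0066 0.1406] ring z 0.0644
scene [10  8 16 12  6 19 26 22 37 29  8  3  4  0] disc z/slope [ 0.0024 -0.0128  0.1403] ring z 0.0633
```

The cover top is about 2 mm above seated height, so it is binding slightly. I wiggle it while pressing lightly.

{"method": "carry_out", "body": {
  "moves": [
    {"tx": -0.1,"ty": 0,"tz": 0,"wx": 0,"wy": 0,"wz": 0.04,"claw": 1},
    {"tx": 0,"ty": -0.1,"tz": 0,"wx": 0,"wy": 0,"wz": -0.04,"claw": 1},
    {"tx": 0,"ty": 0,"tz": -0.05,"wx": 0,"wy": 0,"wz": -0.04,"claw": 1},
    {"tx": 0,"ty": 0,"tz": 0,"wx": 0,"wy": 0,"wz": 0.04,"claw": 1},
    {"tx": 0,"ty": 0,"tz": 0,"wx": 0,"wy": 0,"wz": 0,"claw": 1}
  ]
}}

```text
clock: 58.42
tcp_pos: [0.6274, -0.0364, 0.1481]
orientation: [0.002, 0.708, 0.706, 0.002]
wrist_force: [-1.3, 0.5, 10.6]
finger_gap: 0.0104
grip_force: 62.0
```

```bash
python3 covz.py
```

```text
t 58.42 tcp [ 0.6274 -0.0364  0.1481] xang 89.8 z [ 0.005 -0.    -1.   ] F [-1.3  0.5 10.6] M [ 0.88  0.52 -0.09] gap 0.0104 grip 62.0 J [-0.19  0.45  0.04  1.16  0.    1.39]
wrist [  11   23   50  101  287  847 1355 1473  366   16   10    7   13    7] disc z/slope [ 0.0014 -0.0157  0.1392] ring z 0.0632
top [11  9 18 19 16 29 34 36 41 33 25  7  9  3] disc z/slope [0.0055 0.0135 0.1407] ring z 0.0643
scene [ 4 12  7 10 16 16 20 32 42 22  2  4  2  2] disc z/slope [-0.0006 -0.0036  0.1403] ring z 0.0632
```

{"method": "carry_out", "body": {
  "moves": [
    {"tx": 0,"ty": 0,"tz": -0.15,"wx": 0,"wy": 0,"wz": 0.03,"claw": 1},
    {"tx": 0,"ty": 0,"tz": -0.15,"wx": 0,"wy": 0,"wz": -0.06,"claw": 1},
    {"tx": 0,"ty": 0,"tz": 0,"wx": 0,"wy": 0,"wz": 0.03,"claw": 1},
    {"tx": 0,"ty": 0,"tz": 0,"wx": 0,"wy": 0,"wz": 0,"claw": 1}
  ]
}}

```text
clock: 59.08
tcp_pos: [0.6287, -0.038, 0.1471]
orientation: [0.004, 0.709, 0.706, 0.002]
wrist_force: [-2.3, -1.7, 17.7]
finger_gap: 0.0102
grip_force: 63.3
```

```bash
python3 covz.py
python3 - <<'E'
from h import *
# scene: lug/wall side check: lowest visible part of cover above ring; wing top height
for nm,W in(('wrist',wcloud(wrist())),('top',cloud(read_camera('top'))),('scene',cloud(read_camera('scene')))):
    m=(abs(W[...,0]-.627)<.007)&(abs(W[...,1]+.039)<.027)&(W[...,2]>.15)&(W[...,2]<.175);print(nm,m.sum(),np.percentile(W[m][:,2],[50,80,90,95]).round(4) if m.any() else '')
E
```

```text
t 59.08 tcp [ 0.6287 -0.038   0.1471] xang 89.8 z [ 0.009 -0.003 -1.   ] F [-2.3 -1.7 17.7] M [ 0.01  0.63 -0.13] gap 0.0102 grip 63.3 J [-0.19  0.45  0.03  1.15 -0.    1.39]
wrist [  46   69   91  184  572 1137 1766  833   63   15    7   11   11   12] disc z/slope [ 0.001  -0.0102  0.1384] ring z 0.0632
top [16 10 13 20 28 40 47 42 27 13  5  6  4  0] disc z/slope [-0.0004  0.0059  0.1386] ring z 0.0641
scene [13  8  7 17 23 18 36 37 15  5  2  4  0  3] disc z/slope [ 0.0069 -0.0031  0.1392] ring z 0.0636
wrist 2330 [0.1631 0.1638 0.1642 0.1667]
top 63 [0.1626 0.1653 0.166  0.1669]
scene 56 [0.1625 0.1654 0.1707 0.1721]
```

The cover has dropped to about seated height (disc 0.138–0.139 m). I start the clockwise turn carefully.

{"method": "carry_out", "body": {
  "moves": [
    {"tx": 0,"ty": 0,"tz": 0,"wx": 0,"wy": 0,"wz": -0.1,"claw": 1},
    {"tx": 0,"ty": 0,"tz": 0,"wx": 0,"wy": 0,"wz": -0.1,"claw": 1},
    {"tx": 0,"ty": 0,"tz": 0,"wx": 0,"wy": 0,"wz": -0.1,"claw": 1},
    {"tx": 0,"ty": 0,"tz": 0,"wx": 0,"wy": 0,"wz": 0,"claw": 1}
  ]
}}

```text
clock: 59.88
tcp_pos: [0.6282, -0.0368, 0.1469]
orientation: [0.003, 0.806, 0.592, 0.003]
wrist_force: [-3.0, 0.6, 16.7]
finger_gap: 0.0104
grip_force: 63.4
```

```bash
cat > wa.py <<'E'
from h import *
st();W=wcloud(wrist())
m=(np.hypot(W[...,0]-.627,W[...,1]+.039)<.04)&(W[...,2]>.155)&(W[...,2]<.1668)
r=cv2.minAreaRect((W[m][:,:2]*1000).astype(np.float32));print('wing rect',r)
E
python3 wa.py; python3 covz.py
```

```text
t 59.88 tcp [ 0.6282 -0.0368  0.1469] xang 72.6 z [ 0.008 -0.002 -1.   ] F [-3.   0.6 16.7] M [0.56 0.78 0.26] gap 0.0104 grip 63.4 J [-0.19  0.45  0.03  1.15 -0.    1.69]
wing rect ((630.6314697265625, -34.278236389160156), (34.279850006103516, 51.32048034667969), 7.900966644287109)
t 59.92 tcp [ 0.6282 -0.0368  0.1469] xang 72.7 z [ 0.008 -0.002 -1.   ] F [-4.   1.  17.4] M [0.54 0.8  0.2 ] gap 0.0103 grip 63.4 J [-0.19  0.45  0.03  1.15 -0.    1.69]
wrist [  29   49   75   95  521 1141 1771  676   40   14   10    9   12   14] disc z/slope [ 1.000e-04 -1.000e-03  1.382e-01] ring z 0.0632
top [16 24 21 30 34 40 47 52 26 22  7  2  0  0] disc z/slope [-0.006  -0.0011  0.1393] ring z 0.0639
scene [16 10 11 11 18 25 33 35 24  5  3  0  4  1] disc z/slope [0.0044 0.0093 0.1393] ring z 0.0634
```

{"method": "carry_out", "body": {
  "moves": [
    {"tx": 0,"ty": 0,"tz": 0,"wx": 0,"wy": 0,"wz": -0.12,"claw": 1},
    {"tx": 0,"ty": 0,"tz": 0,"wx": 0,"wy": 0,"wz": -0.12,"claw": 1},
    {"tx": 0,"ty": 0,"tz": 0,"wx": 0,"wy": 0,"wz": -0.12,"claw": 1},
    {"tx": 0,"ty": 0,"tz": 0,"wx": 0,"wy": 0,"wz": -0.12,"claw": 1},
    {"tx": 0,"ty": 0,"tz": 0,"wx": 0,"wy": 0,"wz": -0.12,"claw": 1},
    {"tx": 0,"ty": 0,"tz": 0,"wx": 0,"wy": 0,"wz": -0.12,"claw": 1},
    {"tx": 0,"ty": 0,"tz": 0,"wx": 0,"wy": 0,"wz": -0.05,"claw": 1},
    {"tx": 0,"ty": 0,"tz": 0,"wx": 0,"wy": 0,"wz": 0,"claw": 1}
  ]
}}

```text
clock: 61.08
tcp_pos: [0.6269, -0.0364, 0.1469]
orientation: [0.001, 0.969, 0.247, 0.002]
wrist_force: [-7.3, 2.3, 20.1]
finger_gap: 0.0103
grip_force: 63.8
```

```bash
python3 covz.py
```

```text
t 61.08 tcp [ 0.6269 -0.0364  0.1469] xang 28.6 z [ 0.005 -0.001 -1.   ] F [-7.3  2.3 20.1] M [0.58 1.43 0.27] gap 0.0103 grip 63.8 J [-0.19  0.44  0.03  1.15 -0.    2.46]
wrist [  53   66   77  138  582 1065 1800  785   34    7   16   12   10   12] disc z/slope [-0.007  -0.0011  0.1384] ring z 0.0631
top [21 17 26 19 47 62 54 68 47 22 11  5  3  0] disc z/slope [-0.0015 -0.0052  0.1393] ring z 0.0638
scene [14  6 11 14 15 30 36 25 19  4  2  4  2  4] disc z/slope [0.0011 0.0124 0.1386] ring z 0.0637
```

{"method": "carry_out", "body": {
  "moves": [
    {"tx": 0,"ty": 0,"tz": 0,"wx": 0,"wy": 0,"wz": -0.03,"claw": 1},
    {"tx": 0,"ty": 0,"tz": 0,"wx": 0,"wy": 0,"wz": -0.03,"claw": 1},
    {"tx": 0,"ty": 0,"tz": 0,"wx": 0,"wy": 0,"wz": 0,"claw": 1},
    {"tx": 0,"ty": 0,"tz": 0,"wx": 0,"wy": 0,"wz": 0,"claw": 1}
  ]
}}

```text
clock: 61.72
tcp_pos: [0.627, -0.0365, 0.1469]
orientation: [0.001, 0.976, 0.218, 0.002]
wrist_force: [-8.1, 1.4, 20.0]
finger_gap: 0.0104
grip_force: 64.4
```

```bash
python3 -c "
from h import *
st()"
```

```text
t 61.73 tcp [ 0.627  -0.0365  0.1469] xang 25.2 z [ 0.005 -0.002 -1.   ] F [-8.1  1.4 20. ] M [0.49 1.41 0.63] gap 0.0104 grip 64.4 J [-0.19  0.44  0.03  1.15 -0.    2.52]
```

The torque is rising at the stop. Next is a light lift test to confirm the lock.

{"method": "carry_out", "body": {
  "moves": [
    {"tx": 0,"ty": 0,"tz": 0.4,"wx": 0,"wy": 0,"wz": 0,"claw": 1},
    {"tx": 0,"ty": 0,"tz": 0.3,"wx": 0,"wy": 0,"wz": 0,"claw": 1},
    {"tx": 0,"ty": 0,"tz": 0.3,"wx": 0,"wy": 0,"wz": 0,"claw": 1},
    {"tx": 0,"ty": 0,"tz": 0,"wx": 0,"wy": 0,"wz": 0,"claw": 1}
  ]
}}

```text
clock: 62.22
tcp_pos: [0.6254, -0.0362, 0.1492]
orientation: [-0.001, 0.976, 0.217, -0.002]
wrist_force: [5.3, 0.3, -19.9]
finger_gap: 0.0105
grip_force: 59.5
```

```bash
python3 covz.py
```

```text
t 62.23 tcp [ 0.6254 -0.0362  0.1492] xang 25.1 z [-0.003  0.001 -1.   ] F [  5.3   0.3 -19.9] M [ 0.04 -1.35  0.53] gap 0.0105 grip 59.5 J [-0.19  0.45  0.04  1.17  0.    2.52]
wrist [  33   67   61   98  103  180  578 1124 1817  841   59   12   12    9] disc z/slope [-0.0075 -0.0067  0.1404] ring z 0.0632
top [ 5 15 13 10 17 24 46 63 58 59 46 34 12  7] disc z/slope [0.0173 0.0081 0.14  ] ring z 0.0639
scene [ 4 10 10 12 12 10 17 21 36 35 16  4  1  7] disc z/slope [0.0062 0.0191 0.1408] ring z 0.0635
```

Locked: it rises 2 mm and holds against 20 N. I set it back down, release and retreat.

{"method": "carry_out", "body": {
  "moves": [
    {"tx": 0,"ty": 0,"tz": -0.4,"wx": 0,"wy": 0,"wz": 0,"claw": 1},
    {"tx": 0,"ty": 0,"tz": -0.35,"wx": 0,"wy": 0,"wz": 0.02,"claw": 1},
    {"tx": 0,"ty": 0,"tz": 0,"wx": 0,"wy": 0,"wz": 0,"claw": 1},
    {"tx": 0,"ty": 0,"tz": 0,"wx": 0,"wy": 0,"wz": 0,"claw": 1}
  ]
}}

```text
clock: 62.88
tcp_pos: [0.6261, -0.0367, 0.1472]
orientation: [0.001, 0.974, 0.227, 0.001]
wrist_force: [-1.6, 0.3, 6.7]
finger_gap: 0.0102
grip_force: 62.5
```

{"method": "carry_out", "body": {
  "moves": [
    {"tx": 0,"ty": 0,"tz": 0,"wx": 0,"wy": 0,"wz": 0,"claw": 0},
    {"tx": 0,"ty": 0,"tz": 0,"wx": 0,"wy": 0,"wz": 0,"claw": 0},
    {"tx": 0,"ty": 0,"tz": 0,"wx": 0,"wy": 0,"wz": 0,"claw": 0},
    {"tx": 0,"ty": 0,"tz": 2,"wx": 0,"wy": 0,"wz": 0,"claw": 0},
    {"tx": 0,"ty": 0,"tz": 3,"wx": 0,"wy": 0,"wz": 0,"claw": 0},
    {"tx": 0,"ty": 0,"tz": 3,"wx": 0,"wy": 0,"wz": 0,"claw": 0},
    {"tx": -4,"ty": -3,"tz": 2,"wx": 0,"wy": 0,"wz": 0,"claw": 0},
    {"tx": -4,"ty": -3,"tz": 0,"wx": 0,"wy": 0,"wz": 0,"claw": 0}
  ]
}}

```text
clock: 63.88
tcp_pos: [0.5464, -0.0971, 0.2463]
orientation: [0.001, 0.974, 0.228, 0.001]
wrist_force: [0.7, -1.2, 0.1]
finger_gap: 0.0424
grip_force: 0.0
```

{"method": "carry_out", "body": {
  "moves": [
    {"tx": -4,"ty": -4,"tz": 0,"wx": 0,"wy": 0,"wz": 0,"claw": 0},
    {"tx": -4,"ty": -4,"tz": 0,"wx": 0,"wy": 0,"wz": 0,"claw": 0},
    {"tx": 0,"ty": 0,"tz": 0,"wx": 0,"wy": 0,"wz": 0,"claw": 0},
    {"tx": 0,"ty": 0,"tz": 0,"wx": 0,"wy": 0,"wz": 0,"claw": 0}
  ]
}}

```text
clock: 64.38
tcp_pos: [0.4661, -0.1766, 0.2449]
orientation: [0.0, 0.974, 0.226, 0.0]
wrist_force: [-0.4, -0.3, -0.6]
finger_gap: 0.043
grip_force: 0.0
```

```bash
python3 covz.py
python3 - <<'E'
from h import *
for nm,W in(('wrist',wcloud(wrist())),('top',cloud(read_camera('top'))),('scene',cloud(read_camera('scene')))):
    P=W[(np.hypot(W[...,0]-.6265,W[...,1]+.039)<.06)&(W[...,2]>.152)&(W[...,2]<.18)]
    if len(P)<9: print(nm,len(P));continue
    e,V=np.linalg.eigh(np.cov(P[:,:2].T));print(nm,len(P),P.mean(0).round(4),np.degrees(np.arctan2(V[1,1],V[0,1]))%180,np.sqrt(12*e).round(4),np.percentile(P[:,2],[50,95]).round(4))
c=wrist();wnut(c)
for n in nutmegs(read_camera('top')): print(n)
E
```

```text
t 64.38 tcp [ 0.4661 -0.1766  0.2449] xang 26.2 z [ 0.001 -0.    -1.   ] F [-0.4 -0.3 -0.6] M [ 0.01 -0.03  0.03] gap 0.043 grip 0.0 J [-0.52  0.16 -0.12  1.29  0.    2.16]
wrist [11  8  1  0  0  0  0  0  0  0  0  0  0  0] disc z/slope 0 ring z 0.0632
top [ 1  0  5  5 21 34 47 35 29 17 10  7  0  0] disc z/slope [-0.0258 -0.0213  0.1393] ring z 0.064
scene [10  8 13 10 15 31 30 35 13  4  6  5  5  4] disc z/slope [0.0032 0.0087 0.1391] ring z 0.0633
wrist 0
top 71 [ 0.6391 -0.0302  0.1636] 21.64497441084717 [0.0115 0.0257] [0.1635 0.1661]
scene 85 [ 0.6237 -0.0403  0.1596] 24.253297284197487 [0.0121 0.0586] [0.1608 0.1641]
(array([ 0.3673, -0.1497,  0.01  ]), array([17.4, 69.4]), np.float64(157.0), (256, 265), 665.0)
```

```bash
python3 -c "
from h import *
W=cloud(read_camera('scene'))
for n,p,h in(('mug',(.695,-.161),.08),('jar',(.667,-.233),.096)):
    d=np.hypot(W[...,0]-p[0],W[...,1]-p[1]);print(n,np.nanpercentile(W[d<.035][:,2],98))
print(env.hand_in())"
```

```text
mug 0.06873834226132429
jar 0.09807917837959701
the job is handed in; nothing more can be done
None
```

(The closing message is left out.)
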